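# Put the boxed electrodes away upright in the carton tray

### The job

Put the three electrode cartons away in the grey tray beside the meter: stand each one upright on its plain end, coloured band at the top so that the glass tips inside point down, side by side with their broad faces towards the tray's high back plate. There is glass inside, so set them down gently rather than letting them drop, and leave the beaker and the two bottles standing where they are.

Things in the scene. Friction and masses are not known exactly. Their poses are not given: they have to be found in the camera images.
- carton_blue: flat stiff electrode carton, white with a blue band round its top end: 160 mm long, 62 mm wide, 28 mm thick, 0.08 to 0.2 kg. Origin at its centre; +x runs along its length to the banded top end (the band covers the last 34 mm), y across its width, z through its thickness. Starts lying flat, with the orange carton lying across it
- carton_green: flat stiff electrode carton, white with a green band round its top end: 150 mm long, 62 mm wide, 28 mm thick, 0.08 to 0.2 kg. Origin at its centre; +x runs along its length to the banded top end (the band covers the last 34 mm), y across its width, z through its thickness. Starts lying flat on the bench
- carton_orange: flat stiff electrode carton, white with an orange band round its top end: 135 mm long, 62 mm wide, 28 mm thick, 0.08 to 0.2 kg. Origin at its centre; +x runs along its length to the banded top end (the band covers the last 34 mm), y across its width, z through its thickness. Starts lying flat, across the top of the blue carton
- tray: grey open carton tray fixed to the bench; inside 100 mm (x) by 82 mm (y), so three cartons stand in it face to face with 16 mm to spare. Floor and walls 4 mm thick. High back plate at the +x end, 100 mm above the floor; side rims (+y, -y) 18 mm and front lip (-x) 12 mm above the floor. Origin at the centre of its underside, z up
- beaker: loose empty glass beaker, 68 mm across, 90 mm tall, upright; origin at the centre of its underside
- reagent_bottle: loose stoppered glass reagent bottle with a paper label, 71 mm across, 128 mm tall, upright; origin at the centre of its underside
- buffer_bottle: loose white plastic buffer bottle with a blue cap, 48 mm across, 85 mm tall, upright; origin at the centre of its underside
- meter: white bench meter fixed to the bench, 200 mm deep (x), 280 mm wide (y), 110 mm high, its knobs at the -x side; an electrode arm 230 mm tall with a small beaker under it stands beyond its -y side, out to 205 mm from the origin. Origin at the centre of its underside
Mind the look-alikes: they are no part of the job. What is shaped like the carton_orange but purple is not meant.

How it is judged:
At the end, for the whole second after the job is handed in: All three cartons stand at rest on the tray floor (4 mm), band up within 0.08 rad of upright, centres within 40 mm (x) and 14 mm (y) of the tray's middle, broad faces square to the back plate within 0.2 rad; beaker and both bottles upright within 20 mm of where they were (angle between each of carton_blue, carton_green, carton_orange's own x axis and vertical below 0.08 rad and x of carton_blue in the frame of tray between -0.04 and 0.04 m and y of carton_blue in the frame of tray between -0.014 and 0.014 m and z of carton_blue in the frame of tray between 0.08 and 0.088 m and angle between the z axis of each of carton_blue, carton_green, carton_orange and the x axis of tray, either way round below 0.2 rad and linear speed of each of carton_blue, carton_green, carton_orange below 0.1 m/s and x of carton_green in the frame of tray between -0.04 and 0.04 m and y of carton_green in the frame of tray between -0.014 and 0.014 m and z of carton_green in the frame of tray between 0.075 and 0.083 m and x of carton_orange in the frame of tray between -0.04 and 0.04 m and y of carton_orange in the frame of tray between -0.014 and 0.014 m and z of carton_orange in the frame of tray between 0.0675 and 0.0755 m and distance of each of beaker, reagent_bottle, buffer_bottle from where it was at the start of the episode below 0.02 m and angle between each of beaker, reagent_bottle, buffer_bottle's own z axis and vertical below 0.1 rad); the robot touches nothing.
It fails at once if a carton drops or topples (faster than 0.5 m/s while the fingers do not hold it) ((linear speed of carton_blue above 0.5 m/s and contact force between carton_blue and the fingers below 0.05 N) or (linear speed of carton_green above 0.5 m/s and contact force between carton_green and the fingers below 0.05 N) or (linear speed of carton_orange above 0.5 m/s and contact force between carton_orange and the fingers below 0.05 N)).
It fails at once if a carton is rammed into the tray (over 80 N) (contact force between any of carton_blue, carton_green, carton_orange and tray above 80 N).
It fails at once if the beaker or a bottle is knocked over or shifted by more than 30 mm (distance of any of beaker, reagent_bottle, buffer_bottle from where it was at the start of the episode above 0.03 m or angle between any of beaker, reagent_bottle, buffer_bottle's own z axis and vertical above 0.5 rad).
It also fails if it takes over 72 s, if anything falls off the work surface, if the arm or the gripper's body presses on something with over 40 N, if the wrist force passes 120 N, or if a joint passes its speed limit or range.

### The arm

A 6-joint arm with a two-finger parallel gripper is mounted at the origin on the work surface. World frame = base frame: x ahead of the robot, y to its left, z up, the work surface at z = 0. Lengths are in m, angles in rad, forces in N, time in s.
With the tool pointing down it reaches from about 0.3 to 0.775 m from the base axis. Payload 14.6 kg.
Tool frame: the origin (TCP) lies midway between the tips of the shut fingers; the grasp point (between the pads) lies 19 mm behind it (ctrl.pinch_z is the z of the grasp point in the tool frame, in m); z points along the fingers, y is the line along which they close (so a half turn about z gives the same grasp; the last joint's range is limited). The gripper opens to 94 mm and grips with 3 to 60 N. Pads are 16 mm wide; open, the fingers measure 119 mm over their backs; the gripper's body (75 mm by 177 mm) begins 78 mm behind the grasp point.
Start: joints at [1.034, 0.3, 1.521, -0, 1.321, -0.067], TCP at [0.249, 0.49, 0.205] pointing down, gripper open.
Joint ranges: [-3.03, 3.03], [-0.79, 2.21], [0.23, 2.52], [-1.04, 4.18], [0, 3.07], [-2.55, 2.55]. Speed limits (rad/s): [2.22, 2.22, 2.57, 3.14, 3.14, 3.14].

### API

Orientations are given as [roll, pitch, yaw] about the fixed x, y, z axes, in that order (R = Rz(yaw) Ry(pitch) Rx(roll)).
In Python, from station import ctrl, camera, ticket gives the robot as it stands. The module is installed in compiled form; this text tells all that it offers.
- The arm moves only by the shell command python3 -m inch 'ROWS' [FORCE]. ROWS is text: rows parted by semicolons, each of 7 numbers parted by spaces: the opening, from -1 (shut) to 1 (fully open), then the shift along the tool's x, y, z in units of 0.03 m (1.0 is 0.03 m), then the turn, a rotation vector about the tool's x, y, z in units of 10 degrees (1.0 is 10 degrees). In form: grip dx dy dz rx ry rz; .... A call has 1 to 10 rows; each row shifts and turns the commanded pose from where the row before left it, along the tool's axes as they then stand; what a row does not reach is not made up. A row lasts 1/8 s, in which the tool goes at most 62.5 mm and 10.7 degrees, less where a joint would pass 70% of its speed; a pose out of reach is approached as far as the arm can. A call with a number of a shift or a turn outside -1 to 1 is refused whole. A call with a gripper value outside its range is refused whole. The fingers move at their own pace and stop on an object; FORCE is the grip in N (left out, the last holds). Time passes only in rows, so rows that do not move let the fingers close. It gives the time, the measured TCP pose, the force, the opening and the grip force at its end, in the units of the state.
- ctrl.get_obs(): the state, without advancing time (a new reading comes with each control period).
- camera(name): name is "scene" or "top" or "wrist"; returns a dict with "img" (400x640x3 uint8, blue, green, red), "range_z" (400x640 float32, m along the optical axis (not along the pixel's ray), 0 where there is no reading), "intrinsics" (3x3 intrinsics, pixels), "view" (4x4, takes a point from world to camera coordinates). Camera axes: x right, y down, z forward; pixel columns grow to the right and rows downward; lengths in m; the calibration is good to about 2 mm. A picture is of the moment at which its call begins.
- ticket.hand_in(): hands the job in; it is judged then, once.
The state is a dict: "time_s": time; "qpos": joint angles; "joint_vel": joint speeds; "tau": joint torques, N m; "ee_pos": TCP position; "eef_rot": TCP orientation; "force": force on the tool from outside, world axes, zero at the start; "moment": the same for the moment, N m; "grip_width": finger opening in m; "grip_force": force on a finger pad.
Only numpy, scipy, OpenCV 4.12 (cv2) and the standard library are available. Lean on these libraries where they do the work, as an engineer would, in place of code of your own. Each camera call takes 0.05 s, during which the arm holds its last target. There are 200 camera calls.

## Working session

There is one attempt and no reset: what is moved stays moved. The work goes in short steps, Python scripts to look and compute and a shell command to move; the robot and the scene stay as the last step left them, time stands still between calls to the robot, and variables do not carry over. Pictures are saved under pics/ and viewed, at most 10 in all, crops included, and the job is handed in when it is done.

```bash
mkdir -p pics
cat > h.py <<'E'
import numpy as np, cv2, pickle
from station import ctrl, camera, ticket
def snap(n, tag):
    c=camera(n); cv2.imwrite(f'pics/{tag}.png',c['img']); pickle.dump(c,open(f'{tag}.pkl','wb')); return c
def P(c,u,v):
    z=float(c['range_z'][int(v),int(u)]); K=c['intrinsics']
    p=np.array([(u-K[0,2])*z/K[0,0],(v-K[1,2])*z/K[1,1],z,1]); return (np.linalg.inv(c['view'])@p)[:3]
E
python3 - <<'E'
from h import *
a=snap('top','top0'); b=snap('scene','scene0')
o=ctrl.get_obs(); print(o); print(ctrl.pinch_z)
E
```

```text
{'time_s': 0.1, 'qpos': array([ 1.03442055e+00,  3.00423132e-01,  1.52153146e+00,  4.03393978e-08,
        1.32070329e+00, -6.66200226e-02]), 'joint_vel': array([ 1.46762987e-03, -3.48184767e-04, -1.52968549e-03, -3.33045057e-04,
        4.00722852e-05,  6.44939316e-04]), 'tau': array([ 7.98927977e-04, -5.32636714e+01, -3.53284335e+01,  7.09232013e-02,
        2.34601140e-02, -6.23738083e-05]), 'ee_pos': array([0.24885595, 0.49020824, 0.20493363]), 'eef_rot': array([-3.14052979e+00, -7.09520586e-05,  2.67183686e+00]), 'force': array([-0.01353483, -0.0245655 , -0.03738754]), 'moment': array([-0.00868363, -0.03780531, -0.05780655]), 'grip_force': 0.0, 'grip_width': 0.09406307180381586}
-0.0188
```

View pics/top0.png

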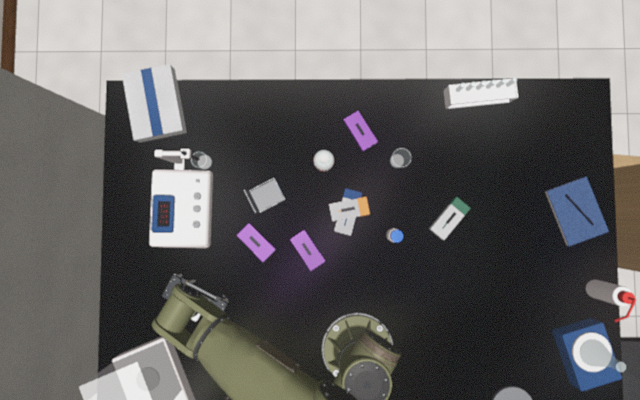

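View pics/scene0.png

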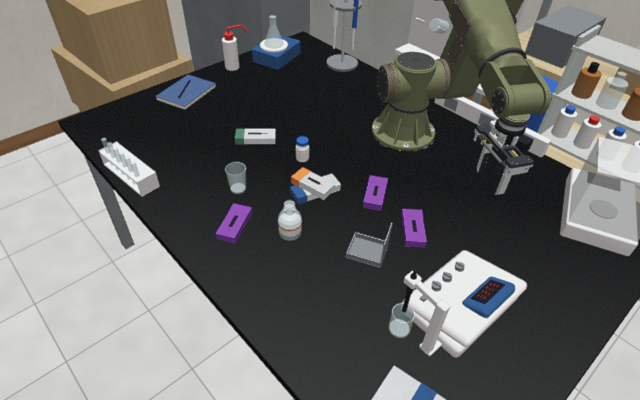

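The top view shows the orange carton at (350,208) lying across the blue one (347,212), and the green one at (450,219). The tray is at (266,195) with its plate on the left, the beaker at (401,158), the reagent bottle at (324,160) and the buffer bottle at (395,236). Possible look-alikes are the purple cartons at (361,130), (256,242) and (307,250), and the blue and white boxes at (155,102) and (577,210). I choose the three with blue, green and orange bands, and will check them in a close crop.

Run:
```python
from h import *
c=pickle.load(open('top0.pkl','rb'))
im=c['img'][145:265,235:475]; cv2.imwrite('pics/crop1.png',cv2.resize(im,None,fx=3.333,fy=3.333,interpolation=cv2.INTER_CUBIC))
print(c['intrinsics'],np.linalg.inv(c['view']))
for n,u,v in [('bench',430,180),('oran',345,209),('green',450,219),('beaker',401,158),('reag',324,160),('buf',395,236),('tray',268,196)]: print(n,P(c,u,v).round(4))
```

```text
[[402.85747936   0.         315.44109556]
 [  0.         402.85747936 190.64580062]
 [  0.           0.           1.        ]] [[-4.24645477e-04 -9.98531273e-01  5.41767070e-02  4.93196981e-01]
 [-9.99909827e-01  1.15115747e-03  1.33795424e-02  1.31946991e-01]
 [-1.34222574e-02 -5.41661402e-02 -9.98441722e-01  1.49558303e+00]
 [ 0.00000000e+00  0.00000000e+00  0.00000000e+00  1.00000000e+00]]
bench [ 6.134e-01 -2.729e-01  4.000e-04]
oran [0.5056 0.0462 0.0626]
green [ 0.4696 -0.3334  0.0339]
beaker [ 0.6947 -0.1653  0.0073]
reag [0.6719 0.121  0.1298]
buf [ 0.4116 -0.1255  0.0861]
tray [ 0.5547  0.3289 -0.0026]
```

View pics/crop1.png

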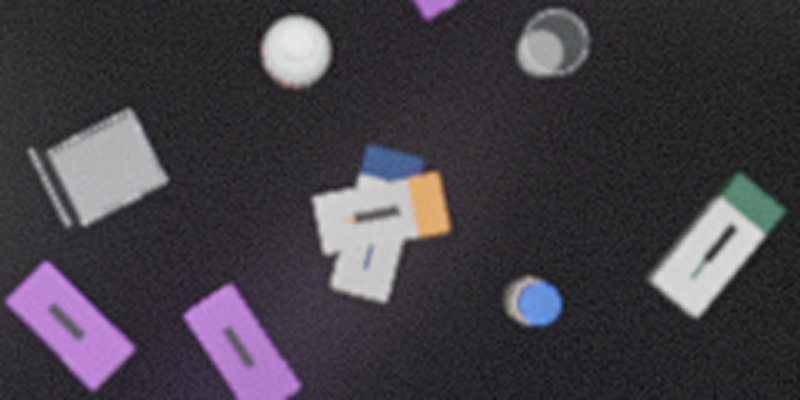

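```bash
cat >> h.py <<'E'
def ray(c,u,v,z):
    K=c['intrinsics']; M=np.linalg.inv(c['view']); d=M[:3,:3]@np.array([(u-K[0,2])/K[0,0],(v-K[1,2])/K[1,1],1]); o=M[:3,3]
    return o+d*(z-o[2])/d[2]
E
python3 - <<'E'
from h import *
c=pickle.load(open('top0.pkl','rb'))
# order: band-left, band-right ... corners: two band-end, two plain-end
S={'orange':([(441,172),(452,234),(325,255),(312,197)],.056),'green':([(740,173),(786,211),(697,319),(649,279)],.028),'blue':([(368,145),(424,158),(388,303),(330,288)],.028)}
for n,(q,z) in S.items():
    W=np.array([ray(c,235+(u+.5)/3.333-.5,145+(v+.5)/3.333-.5,z) for u,v in q]); m=W.mean(0); a=(W[0]+W[1]-W[2]-W[3])/2
    print(n,m.round(4),'yaw',np.arctan2(a[1],a[0]).round(3),'L',np.hypot(*a[:2]).round(4),'w',np.linalg.norm(W[0]-W[1]).round(4))
f=lambda u,v,z:ray(c,235+(u+.5)/3.333-.5,145+(v+.5)/3.333-.5,z).round(4)
print('plate top',f(29,148,.104),f(70,227,.104),'front lip',f(130,108,.016),f(168,181,.016),'side rim rear',f(48,150,.022),f(83,227,.022))
print('reagent',f(297,50,.12),'beaker top',f(553,43,.09),'buf',f(540,303,.085))
E
```

```text
orange [0.5056 0.0301 0.056 ] yaw -1.394 L 0.1391 w 0.0672
green [ 0.4721 -0.3357  0.028 ] yaw -0.709 L 0.1527 w 0.0641
blue [0.4963 0.0336 0.028 ] yaw -0.256 L 0.1621 w 0.0627
plate top [0.5745 0.4007 0.104 ] [0.4924 0.3573 0.104 ] front lip [0.6239 0.306  0.016 ] [0.543  0.2636 0.016 ] side rim rear [0.5771 0.3955 0.022 ] [0.4924 0.3563 0.022 ]
reagent [0.6744 0.1218 0.12  ] beaker top [ 0.6851 -0.1472  0.09  ] buf [ 0.413  -0.1315  0.085 ]
```

```bash
cat >> h.py <<'E'
from scipy.spatial.transform import Rotation as Ro, Slerp
PZ=0.0188
CAR={'orange':(np.array([.5056,.0301,.042]),-1.394),'green':(np.array([.4721,-.3357,.014]),-.709),'blue':(np.array([.4963,.0336,.014]),-.256)}
LEN={'orange':.135,'green':.150,'blue':.160}
TR=np.array([.558,.3327,0]);TY=2.057
def flat(yaw): return Ro.from_euler('z',yaw).as_matrix()
def stand(side=1): # side=1: tool from tray front (carton z=-tx)
    tx=np.array([np.cos(TY),np.sin(TY),0]); up=np.array([0,0,1.]); z=-side*tx; return np.c_[up,np.cross(z,up),z]
def toolR(C,a,s): # a=tilt towards band end
    z=-(np.cos(a)*C[:,2]+np.sin(a)*C[:,0]); y=s*C[:,1]; return np.c_[np.cross(y,z),y,z]
def tcp(C,pos,a,s,gx,gz): # grasp point offset gx along carton x, gz along carton z
    R=toolR(C,a,s); return R,pos+C@np.array([gx,0,gz])+R[:,2]*PZ
def wrist(R,q1,q23):
    M=(Ro.from_euler('z',q1)*Ro.from_euler('y',q23)).inv()*Ro.from_matrix(R)
    e=M.as_euler('ZYZ'); e[2]-=np.pi/2; e=(e+np.pi)%(2*np.pi)-np.pi
    if e[0]<-1.04: e[0]+=2*np.pi
    return e
E
python3 - <<'E'
from h import *
ok=lambda e:'OK' if -1.04<e[0]<4.18 and abs(e[2])<2.55 else '--'
for deg in (30,45,60):
  a=np.radians(deg)
  for s in (1,-1):
    for n in CAR:
        C=flat(CAR[n][1]); R=toolR(C,a,s); w=CAR[n][0]-.2*R[:,2]; q1=np.arctan2(w[1],w[0])-.06
        print(deg,s,'pick',n,round(q1,2),[(wrist(R,q1,g).round(2).tolist(),ok(wrist(R,q1,g))) for g in (1.6,1.9)])
    for side in (1,-1):
        R=toolR(stand(side),a,s); w=TR-.2*R[:,2]; q1=np.arctan2(w[1],w[0])-.06
        print(deg,s,'place side',side,round(q1,2),[(wrist(R,q1,g).round(2).tolist(),ok(wrist(R,q1,g))) for g in (1.6,1.9)])
E
```

```text
30 1 pick orange -0.19 [([0.49, 1.73, -0.34], 'OK'), ([0.49, 1.46, -0.48], 'OK')]
30 1 pick green -0.69 [([0.01, 2.07, -1.55], 'OK'), ([0.01, 1.77, -1.55], 'OK')]
30 1 pick blue -0.05 [([0.12, 2.05, -1.33], 'OK'), ([0.11, 1.75, -1.37], 'OK')]
30 1 place side 1 0.21 [([1.03, 1.79, 2.98], '--'), ([0.99, 1.63, 2.72], '--')]
30 1 place side -1 0.73 [([-1.03, 1.77, 0.15], 'OK'), ([-1.0, 1.61, 0.41], 'OK')]
30 -1 pick orange -0.19 [([0.49, 1.73, 2.81], '--'), ([0.49, 1.46, 2.67], '--')]
30 -1 pick green -0.69 [([0.01, 2.07, 1.59], 'OK'), ([0.01, 1.77, 1.59], 'OK')]
30 -1 pick blue -0.05 [([0.12, 2.05, 1.81], 'OK'), ([0.11, 1.75, 1.77], 'OK')]
30 -1 place side 1 0.21 [([1.03, 1.79, -0.16], 'OK'), ([0.99, 1.63, -0.42], 'OK')]
30 -1 place side -1 0.73 [([-1.03, 1.77, -2.99], '--'), ([-1.0, 1.61, -2.73], '--')]
45 1 pick orange -0.26 [([0.73, 1.85, -0.34], 'OK'), ([0.7, 1.63, -0.54], 'OK')]
45 1 pick green -0.7 [([0.01, 2.33, -1.55], 'OK'), ([0.01, 2.03, -1.56], 'OK')]
45 1 pick blue -0.06 [([0.18, 2.31, -1.31], 'OK'), ([0.15, 2.01, -1.37], 'OK')]
45 1 place side 1 0.26 [([0.77, 1.71, 2.96], '
[... 625 characters left out ...]
[0.02, 2.59, -1.55], 'OK'), ([0.01, 2.29, -1.56], 'OK')]
60 1 pick blue -0.08 [([0.29, 2.56, -1.24], 'OK'), ([0.2, 2.27, -1.35], 'OK')]
60 1 place side 1 0.32 [([0.52, 1.63, 2.99], '--'), ([0.53, 1.37, 2.84], '--')]
60 1 place side -1 0.63 [([-0.52, 1.62, 0.14], 'OK'), ([-0.53, 1.36, 0.29], 'OK')]
60 -1 pick orange -0.32 [([0.98, 1.98, 2.85], '--'), ([0.9, 1.8, 2.6], '--')]
60 -1 pick green -0.7 [([0.02, 2.59, 1.59], 'OK'), ([0.01, 2.29, 1.58], 'OK')]
60 -1 pick blue -0.08 [([0.29, 2.56, 1.9], 'OK'), ([0.2, 2.27, 1.79], 'OK')]
60 -1 place side 1 0.32 [([0.52, 1.63, -0.16], 'OK'), ([0.53, 1.37, -0.31], 'OK')]
60 -1 place side -1 0.63 [([-0.52, 1.62, -3.0], '--'), ([-0.53, 1.36, -2.85], '--')]
```

```bash
cat >> h.py <<'E'
def plan(R1,p1,n,R0=None,p0=None,show=True):
    if R0 is None:
        o=ctrl.get_obs(); R0=Ro.from_euler('xyz',o['eef_rot']).as_matrix(); p0=o['ee_pos']
    sl=Slerp([0,1],Ro.from_matrix([R0,R1])); out=[]; Rc,pc=Ro.from_matrix(R0),p0.copy()
    for k in range(1,n+1):
        Rn=sl(k/n); pn=p0+(p1-p0)*k/n
        r=np.r_[Rc.inv().apply(pn-pc)/.03,np.degrees((Rc.inv()*Rn).as_rotvec())/10].round(2)
        pc=pc+Rc.apply(r[:3]*.03); Rc=Rc*Ro.from_rotvec(np.radians(r[3:]*10)); out.append(r)
    if np.abs(out).max()>1: print('TOO FAST',np.abs(out).max())
    if show: print('; '.join('G '+' '.join(f'{v:g}' for v in r+0.) for r in out))
    return Rc.as_matrix(),pc
def st():
    o=ctrl.get_obs(); print('t',round(o['time_s'],2),'q',o['qpos'].round(2),'p',o['ee_pos'].round(4),'F',o['force'].round(1),'w',round(o['grip_width'],4),'gf',round(o['grip_force'],1)); return o
E
python3 - <<'E'
from h import *
c=pickle.load(open('top0.pkl','rb'))
pts=[P(c,u,v) for v in range(130,260) for u in range(120,225)]; pts=np.array(pts)
h=pts[(pts[:,2]>.15)&(pts[:,2]<.3)]; print('tall',len(h),h.min(0).round(3),h.max(0).round(3))
m=pts[(pts[:,2]>.095)&(pts[:,2]<.125)]; print('meter',np.percentile(m,[1,99],axis=0).round(3))
a=np.pi/4; n='orange'; C=flat(CAR[n][1])
R,p=tcp(C,CAR[n][0],a,1,.04,.008); print('pick tcp',p.round(4))
R1,p1=plan(R,p+np.array([0,0,.15]),14)
print('pre'); R1,p1=plan(R,p-.06*R[:,2],3,R1,p1); print('grasp'); plan(R,p,3,R1,p1)
E
```

```text
tall 284 [0.668 0.551 0.151] [0.696 0.667 0.252]
meter [[0.393 0.608 0.095]
 [0.683 0.723 0.121]]
pick tcp [0.5103 0.0038 0.0367]
TOO FAST 1.22
G -1.08 -0.75 0.04 -0.15 0.3 0.36; G -1.12 -0.68 -0.03 -0.15 0.3 0.36; G -1.17 -0.61 -0.11 -0.15 0.29 0.35; G -1.18 -0.53 -0.18 -0.14 0.3 0.36; G -1.21 -0.45 -0.26 -0.15 0.3 0.36; G -1.22 -0.37 -0.33 -0.15 0.3 0.36; G -1.22 -0.28 -0.41 -0.15 0.3 0.36; G -1.21 -0.2 -0.47 -0.15 0.29 0.35; G -1.2 -0.1 -0.54 -0.15 0.3 0.36; G -1.17 -0.02 -0.61 -0.15 0.3 0.36; G -1.13 0.07 -0.66 -0.15 0.3 0.36; G -1.09 0.16 -0.72 -0.14 0.3 0.35; G -1.04 0.25 -0.77 -0.15 0.29 0.36; G -0.98 0.32 -0.81 -0.15 0.3 0.36
pre
TOO FAST 1.18
G -1.18 0 0.51 0 0 0; G -1.18 0 0.51 0 0 0; G -1.18 0 0.52 0 0 0
grasp
G 0 0 0.67 0 0 0; G 0 0 0.66 0 0 0; G 0 0 0.67 0 0 0
```

Run:
```python
from h import *
a=np.pi/4; n='orange'; C=flat(CAR[n][1])
R,p=tcp(C,CAR[n][0],a,1,.04,.008)
plan(R,p+np.array([0,0,.15]),19)
```

```text
G -0.8 -0.55 0.03 -0.11 0.22 0.26; G -0.82 -0.52 -0.01 -0.11 0.22 0.27; G -0.84 -0.48 -0.05 -0.11 0.22 0.26; G -0.86 -0.43 -0.09 -0.11 0.22 0.26; G -0.87 -0.4 -0.13 -0.11 0.22 0.27; G -0.89 -0.35 -0.18 -0.11 0.22 0.26; G -0.89 -0.31 -0.21 -0.11 0.22 0.27; G -0.9 -0.26 -0.25 -0.11 0.22 0.26; G -0.9 -0.21 -0.3 -0.11 0.22 0.26; G -0.9 -0.17 -0.33 -0.11 0.21 0.27; G -0.89 -0.12 -0.37 -0.11 0.22 0.26; G -0.87 -0.07 -0.4 -0.11 0.22 0.27; G -0.87 -0.02 -0.44 -0.11 0.22 0.26; G -0.85 0.02 -0.47 -0.1 0.22 0.26; G -0.82 0.08 -0.5 -0.11 0.22 0.27; G -0.81 0.12 -0.53 -0.11 0.22 0.26; G -0.77 0.16 -0.56 -0.11 0.22 0.26; G -0.74 0.22 -0.58 -0.11 0.22 0.27; G -0.72 0.25 -0.61 -0.11 0.22 0.26
```

```bash
python3 -m inch '1 -0.8 -0.55 0.03 -0.11 0.22 0.26; 1 -0.82 -0.52 -0.01 -0.11 0.22 0.27; 1 -0.84 -0.48 -0.05 -0.11 0.22 0.26; 1 -0.86 -0.43 -0.09 -0.11 0.22 0.26; 1 -0.87 -0.4 -0.13 -0.11 0.22 0.27; 1 -0.89 -0.35 -0.18 -0.11 0.22 0.26; 1 -0.89 -0.31 -0.21 -0.11 0.22 0.27; 1 -0.9 -0.26 -0.25 -0.11 0.22 0.26; 1 -0.9 -0.21 -0.3 -0.11 0.22 0.26; 1 -0.9 -0.17 -0.33 -0.11 0.21 0.27' 45 && python3 -m inch '1 -0.89 -0.12 -0.37 -0.11 0.22 0.26; 1 -0.87 -0.07 -0.4 -0.11 0.22 0.27; 1 -0.87 -0.02 -0.44 -0.11 0.22 0.26; 1 -0.85 0.02 -0.47 -0.1 0.22 0.26; 1 -0.82 0.08 -0.5 -0.11 0.22 0.27; 1 -0.81 0.12 -0.53 -0.11 0.22 0.26; 1 -0.77 0.16 -0.56 -0.11 0.22 0.26; 1 -0.74 0.22 -0.58 -0.11 0.22 0.27; 1 -0.72 0.25 -0.61 -0.11 0.22 0.26'
python3 - <<'E'
from h import *
o=st(); snap('wrist','w1')
a=np.pi/4; n='orange'; C=flat(CAR[n][1])
R,p=tcp(C,CAR[n][0],a,1,.04,.008); print(wrist(R,o['qpos'][0],o['qpos'][1:3].sum()))
E
```

```text
time_s: 1.35
ee_pos: [0.3869, 0.2334, 0.1955]
eef_rot: [3.039, -0.413, 2.224]
force: [0.7, 0.4, -0.7]
grip_width: 0.0939
grip_force: 0.0
time_s: 2.48
ee_pos: [0.5106, 0.003, 0.1865]
eef_rot: [-3.141, -0.788, 1.746]
force: [-0.3, 0.3, 0.2]
grip_width: 0.0943
grip_force: 0.0
t 2.48 q [-0.39  0.45  1.55  0.64  1.62 -0.7 ] p [0.5106 0.003  0.1865] F [-0.3  0.3  0.2] w 0.0943 gf 0.0
[ 0.63874247  1.61922532 -0.6999448 ]
```

View pics/w1.png

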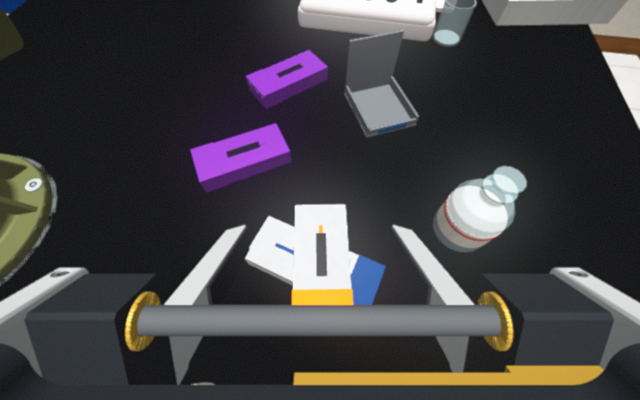

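The wrist view shows the orange carton with its plain end at (295,206)-(346,205) and band below, centred between the fingers. The blue one lies beneath, with its band at (368,278). The tray is at (380,95) with its plate top at (347,41)-(402,34).

Run:
```python
from h import *
c=pickle.load(open('w1.pkl','rb'))
im=c['img'][20:145,325:435]; cv2.imwrite('pics/crop2.png',cv2.resize(im,None,fx=4.5,fy=4.5,interpolation=cv2.INTER_CUBIC))
for n,u,v,z in [('or plain',295,206,.056),('or plain',346,205,.056),('or band edge',292,290,.056),('or',352,289,.056),('bl plain',270,217,.028),('bl',246,258,.028),('plate',347,41,.104),('plate',402,34,.104),('lip',369,135,.016),('lip',417,123,.016)]: print(n,ray(c,u,v,z).round(4))
for s,k in (('orange',1),('blue',1)):
    C=flat(CAR[s][1]);L=LEN[s]/2
    for i,j in ((-1,1),(-1,-1)): print(s,(CAR[s][0]+C@[i*L,j*.031,.014]).round(4))
a=np.pi/4; n='orange'; C=flat(CAR[n][1])
R,p=tcp(C,CAR[n][0],a,1,.04,.008)
R1,p1=plan(R,p-.06*R[:,2],4); print('grasp'); plan(R,p,3,R1,p1)
```

```text
or plain [0.4665 0.0914 0.056 ]
or plain [0.528  0.1037 0.056 ]
or band edge [ 0.4849 -0.0072  0.056 ]
or [0.5472 0.0049 0.056 ]
bl plain [0.4327 0.0838 0.028 ]
bl [0.4181 0.0253 0.028 ]
plate [0.4923 0.3588 0.104 ]
plate [0.5742 0.3916 0.104 ]
lip [0.5484 0.2579 0.016 ]
lip [0.6238 0.2976 0.016 ]
orange [0.5242 0.102  0.056 ]
orange [0.4632 0.0911 0.056 ]
blue [0.4268 0.0838 0.028 ]
blue [0.4111 0.0239 0.028 ]
G -0.86 0 0.4 0 -0.01 -0.01; G -0.86 0 0.39 0.01 0 -0.01; G -0.85 -0.01 0.4 0 -0.01 0; G -0.86 0 0.4 0 0 -0.01
grasp
G 0 0 0.67 0 0 0; G 0 0 0.66 0 0 0; G 0 0 0.67 0 0 0
```

View pics/crop2.png

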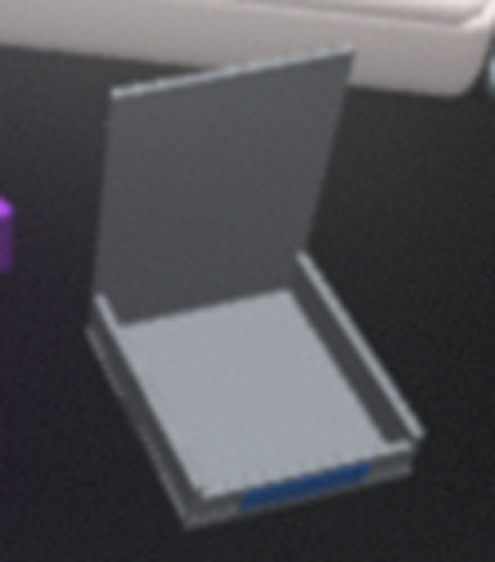

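Run:
```python
from h import *
from scipy.optimize import least_squares
obs=[]
c=pickle.load(open('w1.pkl','rb'))
# ty is to the left/near side (y+ = yaw 3.63) 
for u,v,q in [(112,92,(54,45,104)),(353,49,(54,-45,104)),(125,325,(50,41,4)),(293,290,(50,-41,4)),(187,525,(-54,45,0)),(421,432,(-54,-45,22)),(410,475,(-54,-45,0))]:
    obs.append((c,325+(u+.5)/4.5-.5,20+(v+.5)/4.5-.5,q))
t=pickle.load(open('top0.pkl','rb'))
for u,v,q in [(29,148,(54,-45,104)),(70,227,(54,45,104)),(130,108,(-54,-45,22)),(168,181,(-54,45,22))]:
    obs.append((t,235+(u+.5)/3.333-.5,145+(v+.5)/3.333-.5,q))
def res(x,full=False):
    r=[]
    for c,u,v,q in obs:
        w=np.array([x[0],x[1],0])+flat(x[2])@(np.array(q)/1000); d=(ray(c,u,v,w[2])-w)[:2]; r+=[*d]
    return np.array(r)
for k in (slice(0,7),slice(7,11),slice(0,11)):
    full=obs; obs_=obs[k]; o2=obs; obs=obs_; s=least_squares(res,[.558,.333,2.057],loss='soft_l1',f_scale=.003); print(s.x.round(4),(1000*s.fun.reshape(-1,2)).round(1).tolist()); obs=o2
```

```text
[0.5612 0.3365 2.0331] [[-1.0, -3.0], [-1.9, -3.6], [7.6, 4.1], [0.5, 0.7], [0.1, 0.8], [-1.7, 0.1], [0.7, 0.4]]
[0.5582 0.3316 2.0541] [[1.5, 0.4], [-0.9, -1.2], [0.2, 0.6], [-0.7, 0.2]]
[0.5601 0.3345 2.0412] [[0.3, -0.4], [-0.2, -1.8], [9.0, 6.6], [2.1, 2.6], [0.6, 3.0], [-0.8, 1.6], [1.6, 1.9], [-1.2, -2.4], [-3.1, -5.0], [-1.3, -1.5], [-1.6, -3.0]]
```

```bash
python3 -m inch '1 -0.86 0 0.4 0 0 0; 1 -0.86 0 0.4 0 0 0; 1 -0.86 0 0.4 0 0 0; 1 -0.86 0 0.4 0 0 0; 1 0 0 0.5 0 0 0; 1 0 0 0.5 0 0 0; 1 0 0 0.5 0 0 0; 1 0 0 0.5 0 0 0' && python3 -m inch '-1 0 0 0 0 0 0; -1 0 0 0 0 0 0; -1 0 0 0 0 0 0; -1 0 0 0 0 0 0'
```

```text
time_s: 3.52
ee_pos: [0.5098, 0.0084, 0.0373]
eef_rot: [3.14, -0.786, 1.75]
force: [0.4, 0.4, 0.5]
grip_width: 0.0941
grip_force: 0.0
time_s: 4.03
ee_pos: [0.5101, 0.007, 0.0378]
eef_rot: [3.14, -0.786, 1.749]
force: [0.6, -1.7, 1.7]
grip_width: 0.0618
grip_force: 44.9
```

```bash
sed -i 's/^TR=.*/TR=np.array([.5597,.334,0]);TY=2.045/' h.py
cat >> h.py <<'E'
def place(n,xt,side,s,gx,gz,lift,a=np.pi/4):
    C=stand(side); tx=np.array([np.cos(TY),np.sin(TY),0])
    return tcp(C,TR+xt*tx+[0,0,.004+LEN[n]/2+lift],a,s,gx,gz)
E
python3 - <<'E'
from h import *
st(); o=ctrl.get_obs(); R0=Ro.from_euler('xyz',o['eef_rot']).as_matrix()
print('lift'); R1,p1=plan(R0,o['ee_pos']+[0,0,.17],6)
R,p=place('orange',.0325,-1,1,.037,.009,.12); print(p,wrist(R,.69,1.95))
print('to hover'); plan(R,p,18,R1,p1)
E
```

```text
t 4.03 q [-0.39  0.67  1.62  0.65  1.39 -0.87] p [0.5101 0.007  0.0378] F [ 0.6 -1.7  1.7] w 0.0618 gf 44.9
lift
G 0.67 0 -0.67 0 0 0; G 0.67 0 -0.67 0 0 0; G 0.66 0 -0.66 0 0 0; G 0.67 0 -0.67 0 0 0; G 0.67 0.01 -0.67 0 0 0; G 0.67 0 -0.67 0 0 0
[0.54682011 0.359094   0.21520639] [-0.76957171  1.44939427  0.41741031]
to hover
G 0.45 0.18 0.44 0 -0.5 -0.11; G 0.49 0.19 0.39 0 -0.49 -0.1; G 0.52 0.2 0.35 0 -0.5 -0.11; G 0.54 0.21 0.31 0 -0.49 -0.1; G 0.56 0.22 0.26 0 -0.5 -0.11; G 0.58 0.23 0.21 0 -0.5 -0.1; G 0.59 0.24 0.16 0 -0.49 -0.11; G 0.59 0.25 0.1 0 -0.5 -0.1; G 0.6 0.26 0.06 0 -0.49 -0.11; G 0.6 0.28 0 0.01 -0.5 -0.1; G 0.59 0.28 -0.04 0 -0.5 -0.11; G 0.57 0.29 -0.1 0 -0.49 -0.1; G 0.57 0.31 -0.15 0 -0.5 -0.11; G 0.54 0.32 -0.2 0 -0.49 -0.1; G 0.51 0.32 -0.24 0 -0.5 -0.11; G 0.49 0.33 -0.28 0 -0.5 -0.1; G 0.45 0.35 -0.33 0 -0.49 -0.11; G 0.42 0.35 -0.36 0 -0.5 -0.1
```

```bash
python3 -m inch '-1 0.3 0 -0.3 0 0 0; -1 0.6 0 -0.6 0 0 0; -1 0.67 0 -0.67 0 0 0; -1 0.67 0 -0.67 0 0 0; -1 0.67 0 -0.67 0 0 0; -1 0.67 0 -0.67 0 0 0; -1 0.43 0 -0.43 0 0 0; -1 0 0 0 0 0 0' && python3 -m inch '-1 0.45 0.18 0.44 0 -0.5 -0.11; -1 0.49 0.19 0.39 0 -0.49 -0.1; -1 0.52 0.2 0.35 0 -0.5 -0.11; -1 0.54 0.21 0.31 0 -0.49 -0.1; -1 0.56 0.22 0.26 0 -0.5 -0.11; -1 0.58 0.23 0.21 0 -0.5 -0.1; -1 0.59 0.24 0.16 0 -0.49 -0.11; -1 0.59 0.25 0.1 0 -0.5 -0.1; -1 0.6 0.26 0.06 0 -0.49 -0.11' && python3 -m inch '-1 0.6 0.28 0 0.01 -0.5 -0.1; -1 0.59 0.28 -0.04 0 -0.5 -0.11; -1 0.57 0.29 -0.1 0 -0.49 -0.1; -1 0.57 0.31 -0.15 0 -0.5 -0.11; -1 0.54 0.32 -0.2 0 -0.49 -0.1; -1 0.51 0.32 -0.24 0 -0.5 -0.11; -1 0.49 0.33 -0.28 0 -0.5 -0.1; -1 0.45 0.35 -0.33 0 -0.49 -0.11; -1 0.42 0.35 -0.36 0 -0.5 -0.1; -1 0 0 0 0 0 0'
python3 - <<'E'
from h import *
st(); w=snap('wrist','w2'); s=snap('scene','s2')
cv2.imwrite('pics/crop3.png',np.hstack([cv2.resize(w['img'],(400,250)),cv2.resize(s['img'][170:295,300:500],(400,250))]))
R,p=place('orange',.0325,-1,1,.037,.009,.12);plan(R,p,1)
E
```

```text
time_s: 5.03
ee_pos: [0.51, 0.007, 0.2086]
eef_rot: [3.138, -0.785, 1.75]
force: [-0.8, 0.1, -0.5]
grip_width: 0.062
grip_force: 44.9
time_s: 6.15
ee_pos: [0.5276, 0.1837, 0.2101]
eef_rot: [3.081, 0.002, 1.898]
force: [-0.0, -0.2, -0.3]
grip_width: 0.0616
grip_force: 44.9
time_s: 7.4
ee_pos: [0.5454, 0.3606, 0.2117]
eef_rot: [-3.134, 0.787, 2.053]
force: [0.3, 0.1, -0.8]
grip_width: 0.0617
grip_force: 44.9
t 7.4 q [ 0.81  0.7   1.1  -0.73  1.64  0.39] p [0.5454 0.3606 0.2117] F [ 0.3  0.1 -0.8] w 0.0617 gf 44.9
G -0.04 0.02 -0.03 -0.01 -0.01 0.01
```

View pics/crop3.png

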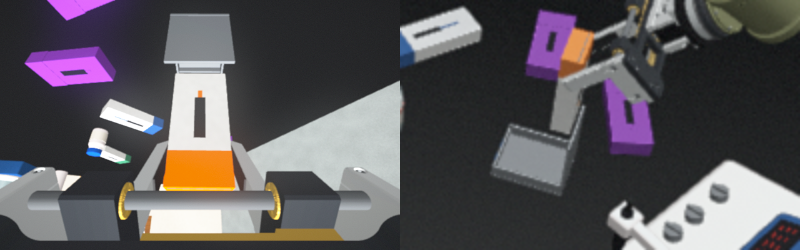

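The wrist view (left) shows the orange carton upright in the grip, band at the top. The tray lies behind its plain end at (165-235, 15-70). The scene view (right) shows it above the tray.

Run:
```python
from h import *
c=pickle.load(open('w2.pkl','rb')); g=cv2.cvtColor(c['img'],cv2.COLOR_BGR2GRAY)
tx=np.array([np.cos(TY),np.sin(TY)]);ty=np.array([-tx[1],tx[0]])
def loc(u,v,z): d=(ray(c,u,v,z)-TR)[:2]; return (d@tx*1000).round(1),(d@ty*1000).round(1)
for v in (15,18,20,22,25,28,32,40,50,60,80,90,98,104,108,112,120):
    m=np.where(g[v,240:400]>75)[0]+240
    if len(m): print(v,m.min(),m.max(),'lip z16',loc(m.min()-.5,v,.022),loc(m.max()+.5,v,.022), g[v,300])
print(g[14:30,320])
```

```text
22 272 366 lip z16 (np.float64(64.8), np.float64(42.4)) (np.float64(65.3), np.float64(-42.2)) 120
25 272 366 lip z16 (np.float64(62.1), np.float64(42.8)) (np.float64(62.6), np.float64(-42.6)) 137
28 272 367 lip z16 (np.float64(59.4), np.float64(43.1)) (np.float64(60.0), np.float64(-43.9)) 128
32 271 367 lip z16 (np.float64(55.7), np.float64(44.6)) (np.float64(56.3), np.float64(-44.4)) 130
40 270 368 lip z16 (np.float64(48.1), np.float64(46.6)) (np.float64(48.7), np.float64(-46.5)) 130
50 269 369 lip z16 (np.float64(38.0), np.float64(49.0)) (np.float64(38.6), np.float64(-49.0)) 131
60 267 371 lip z16 (np.float64(27.2), np.float64(52.6)) (np.float64(27.9), np.float64(-52.7)) 132
80 264 373 lip z16 (np.float64(3.4), np.float64(59.6)) (np.float64(4.2), np.float64(-58.7)) 132
90 263 375 lip z16 (np.float64(-9.9), np.float64(62.8)) (np.float64(-9.0), np.float64(-63.2)) 136
98 261 376 lip z16 (np.float64(-21.2), np.float64(67.0)) (np.float64(-20.2), np.float64(-66.3)) 215
104 280 358 lip z16 (np.float64(-30.0), np.float64(46.2)) (np.float64(-29.3), np.float64(-46.7)) 221
108 281 358 lip z16 (np.float64(-36.2), np.float64(45.7)) (np.float64(-35.5), np.float64(-47.5)) 157
112 281 357 lip z16 (np.float64(-42.6), np.float64(46.4)) (np.float64(-41.9), np.float64(-47.1)) 141
120 279 361 lip z16 (np.float64(-56.1), np.float64(50.4)) (np.float64(-55.3), np.float64(-53.7)) 235
[ 46  45  49  47  46  47  48  71 109 140 161 149 131 127 127 127]
```

Run:
```python
from h import *
c=pickle.load(open('w2.pkl','rb')); g=cv2.cvtColor(c['img'],cv2.COLOR_BGR2GRAY)
tx=np.array([np.cos(TY),np.sin(TY)]);ty=np.array([-tx[1],tx[0]])
def loc(u,v,z): d=(ray(c,u,v,z)-TR)[:2]; return (d@tx*1000).round(1),(d@ty*1000).round(1)
print(g[90:125:1,320],g[90:125,270]);print(g[104:120,283])
print('bottom x54',loc(271.5,21.5,0),loc(366.5,21.5,0)); 
for v in (97,98,99,100): print('top',v,loc(261,v,.104),loc(376.5,v,.104))
for v in (112,116): print('rim',v,loc(280.5,v,.022),loc(357.5,v,.022))
# predicted carton plain-end bottom edge and measured
R,p=place('orange',.0325,-1,1,.037,.009,.12)
```

```text
[137 137 136 137 137 136 137 165 214 225 221 219 221 221 222 221 221 206
 156 137 139 139 141 162 204 212 173 173 230 236 234 234 234 235 236] [133 132 133 133 133 132 136 168 212 221 206 156  85  55  57  57  58  57
  59  59  58  59  60  60  59  60  62  59  62  60  60  61  62  59  63]
[211 214 218 218 219 220 220 220 210 201 197 196 194 210 231 234]
bottom x54 (np.float64(52.8), np.float64(45.9)) (np.float64(53.3), np.float64(-45.6))
top 97 (np.float64(53.1), np.float64(45.4)) (np.float64(53.8), np.float64(-45.5))
top 98 (np.float64(52.1), np.float64(45.5)) (np.float64(52.8), np.float64(-45.7))
top 99 (np.float64(51.1), np.float64(45.7)) (np.float64(51.8), np.float64(-45.8))
top 100 (np.float64(50.1), np.float64(45.9)) (np.float64(50.8), np.float64(-46.0))
rim 112 (np.float64(-42.6), np.float64(46.4)) (np.float64(-41.9), np.float64(-47.1))
rim 116 (np.float64(-49.3), np.float64(47.2)) (np.float64(-48.5), np.float64(-47.9))
```

Run:
```python
from h import *
R,p=place('orange',.032,-1,1,.037,.009,.03);R1,p1=plan(R,p,5)
R,p=place('orange',.032,-1,1,.037,.009,.003);plan(R,p,4,R1,p1)
```

```text
G 0.41 0.01 0.42 0 0 0; G 0.42 0 0.42 0 0 0; G 0.41 0.01 0.42 0 0 0.01; G 0.42 0 0.43 -0.01 0 0; G 0.41 0 0.42 0 -0.01 0
G 0.16 0 0.16 0 0 0; G 0.16 0 0.16 0 0 0; G 0.16 0 0.15 0 0 0; G 0.16 0 0.16 0 0 0
```

```bash
python3 -m inch '-1 0.41 0 0.42 0 0 0; -1 0.42 0 0.42 0 0 0; -1 0.41 0.01 0.42 0 0 0; -1 0.42 0 0.43 0 0 0; -1 0.41 0 0.42 0 0 0; -1 0.16 0 0.16 0 0 0; -1 0.16 0 0.16 0 0 0; -1 0.16 0 0.16 0 0 0; -1 0.14 0 0.14 0 0 0; -1 0 0 0 0 0 0' && python3 -m inch '-1 0.03 0 0.03 0 0 0; -1 0.01 0 0.01 0 0 0' && python3 -m inch '-1 0.02 0 0.02 0 0 0; -1 0 0 0 0 0 0'
python3 -c "
from h import *
st();R,p=place('orange',.032,-1,1,.037,.009,0);plan(R,p,1);print(p)"
```

```text
time_s: 8.75
ee_pos: [0.5468, 0.3586, 0.0996]
eef_rot: [-3.14, 0.785, 2.046]
force: [-0.6, -0.3, -1.5]
grip_width: 0.0617
grip_force: 44.9
time_s: 9.0
ee_pos: [0.547, 0.3587, 0.0985]
eef_rot: [-3.142, 0.785, 2.045]
force: [-0.4, 0.5, -0.6]
grip_width: 0.0617
grip_force: 44.9
time_s: 9.25
ee_pos: [0.5469, 0.3587, 0.0974]
eef_rot: [-3.141, 0.785, 2.045]
force: [-1.0, 0.2, -0.5]
grip_width: 0.0617
grip_force: 44.9
t 9.25 q [ 0.8   0.82  1.18 -0.74  1.49  0.53] p [0.5469 0.3587 0.0974] F [-1.   0.2 -0.5] w 0.0617 gf 44.9
G 0.05 0 0.05 0 0 0
[0.54704843 0.35864918 0.09520639]
```

```bash
for i in 1; do python3 -m inch '-1 0.03 0 0.03 0 0 0; -1 0 0 0 0 0 0' | grep -E "pos|^force"; python3 -m inch '-1 0.03 0 0.03 0 0 0; -1 0 0 0 0 0 0' | grep -E "pos|^force"; python3 -m inch '-1 0.03 0 0.03 0 0 0; -1 0 0 0 0 0 0' | grep -E "pos|^force"; done
```

```text
ee_pos: [0.547, 0.3588, 0.0972]
force: [-1.8, 0.3, 7.0]
ee_pos: [0.5471, 0.3588, 0.0971]
force: [-5.2, -0.5, 14.9]
ee_pos: [0.5474, 0.3591, 0.0968]
force: [-5.0, 0.5, 19.9]
```

```bash
python3 -m inch '-1 -0.05 0 -0.05 0 0 0; -1 0 0 0 0 0 0' && python3 -m inch '0.6 0 0 0 0 0 0; 0.6 0 0 0 0 0 0; 0.6 0 0 0 0 0 0' && python3 -m inch '0.6 0 0 -0.1 0 0 0; 0.6 0 0 -0.2 0 0 0; 0.6 0 0 -0.6 0 0 0; 0.6 0 0 -0.8 0 0 0; 0.6 0 0 -0.8 0 0 0; 1 0 0 -0.8 0 0 0'
python3 - <<'E'
from h import *
st(); c=snap('wrist','w3'); s=snap('scene','s3');snap('top','t3')
cv2.imwrite('pics/crop4.png',np.hstack([cv2.resize(c['img'],(400,250)),cv2.resize(s['img'][150:275,290:490],(400,250))]))
E
```

```text
time_s: 10.25
ee_pos: [0.5472, 0.359, 0.0969]
eef_rot: [3.14, 0.785, 2.044]
force: [-0.7, 1.5, 8.0]
grip_width: 0.0616
grip_force: 45.0
time_s: 10.62
ee_pos: [0.547, 0.3586, 0.0956]
eef_rot: [-3.141, 0.785, 2.046]
force: [0.9, -1.1, 0.5]
grip_width: 0.0751
grip_force: 0.8
time_s: 11.38
ee_pos: [0.514, 0.4225, 0.1673]
eef_rot: [3.141, 0.784, 2.046]
force: [-0.0, 0.6, 0.7]
grip_width: 0.0823
grip_force: 0.0
t 11.38 q [ 0.9   0.81  1.02 -0.7   1.67  0.48] p [0.514  0.4225 0.1673] F [-0.   0.6  0.7] w 0.0823 gf 0.0
```

View pics/crop4.png

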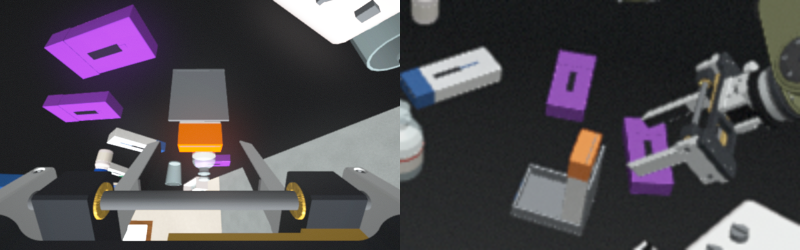

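Orange stands upright against the back plate (scene crop at (585,155)). Blue is uncovered at (450,75) and has stayed where it was. I'll measure blue and green by segmentation.

Run:
```python
from h import *
def meas(tag,n,seed,band,win=40):
    c=pickle.load(open(tag+'.pkl','rb')); im=c['img'].astype(int); k=6
    u0,v0=seed[0]-win,seed[1]-win; sub=cv2.resize(c['img'][v0:v0+2*win,u0:u0+2*win],None,fx=k,fy=k,interpolation=cv2.INTER_CUBIC)
    hsv=cv2.cvtColor(sub,cv2.COLOR_BGR2HSV); m=((sub.max(2)>95)|((hsv[...,1]>90)&(hsv[...,2]>55))).astype(np.uint8)
    nl,lab=cv2.connectedComponents(m); l=lab[win*k,win*k]; pts=np.argwhere(lab==l)[:,::-1]
    q=cv2.boxPoints(cv2.minAreaRect(pts.astype(np.float32)))
    W=np.array([ray(c,u0+(u+.5)/k-.5,v0+(v+.5)/k-.5,.028) for u,v in q])
    W3=W[:,:2]; e=[W3[1]-W3[0],W3[2]-W3[1]]; e.sort(key=np.linalg.norm)
    a=e[1]; y=np.arctan2(a[1],a[0]); d=(y-band+np.pi)%(2*np.pi)-np.pi
    if abs(d)>np.pi/2: y+=np.pi
    print(tag,n,W3.mean(0).round(4),'yaw',((y+np.pi)%(2*np.pi)-np.pi).round(3),'size',[np.linalg.norm(x).round(4) for x in e])
meas('t3','blue',(347,214),-.256); meas('t3','green',(450,220),-.709)
c=pickle.load(open('t3.pkl','rb'))
```

```text
t3 blue [0.4967 0.0348] yaw -0.26 size [np.float64(0.0693), np.float64(0.1674)]
t3 green [ 0.4685 -0.3333] yaw -1.572 size [np.float64(0.2879), np.float64(0.2891)]
```

```bash
sed -i "s/'blue':(np.array(\[.4963,.0336,.014\]),-.256)/'blue':(np.array([.497,.035,.014]),-.26)/" h.py
python3 - <<'E'
from h import *
o=st(); R0=Ro.from_euler('xyz',o['eef_rot']).as_matrix(); p0=o['ee_pos']
C=flat(CAR['blue'][1]); R,p=tcp(C,CAR['blue'][0],np.pi/4,-1,-.02,.008); print('grasp tcp',p, 'd',R[:,2])
V=Ro.from_matrix(R0).inv()*Ro.from_matrix(R); print(V.as_rotvec(degrees=True))
pre=p+[0,0,.14]
Rv=Ro.from_euler('xyz',[np.pi,0,2.5]).as_matrix() # tool down via
for A,B,a,b in ((R0,R,p0,pre),):
  sl=Slerp([0,1],Ro.from_matrix([A,B]))
  for t in np.linspace(0,1,7):
    w=sl(t).as_matrix(); q1=.9*(1-t)+-.1*t; print(t.round(2),wrist(w,q1,1.9).round(2),'toolz',w[:,2].round(2))
E
```

```text
t 11.53 q [ 0.9   0.81  1.02 -0.7   1.66  0.48] p [0.5145 0.4223 0.1668] F [-0.7 -0.1  0.4] w 0.0927 gf 0.0
grasp tcp [0.46482539 0.04355914 0.00870639] d [-0.68334091  0.1817834  -0.70710678]
[93.41597713 -0.14370087 93.49188363]
0.0 [-0.7   1.62  0.53] toolz [ 0.32 -0.63 -0.71]
0.17 [-0.61  1.74  0.69] toolz [ 0.07 -0.7  -0.71]
0.33 [-0.5   1.85  0.87] toolz [-0.2  -0.68 -0.71]
0.5 [-0.37  1.94  1.07] toolz [-0.44 -0.55 -0.71]
0.67 [-0.21  2.    1.28] toolz [-0.62 -0.34 -0.71]
0.83 [-0.05  2.03  1.51] toolz [-0.7  -0.09 -0.71]
1.0 [0.13 2.02 1.74] toolz [-0.68  0.18 -0.71]
```

Run:
```python
from h import *
o=st(); R0=Ro.from_euler('xyz',o['eef_rot']).as_matrix(); p0=o['ee_pos']
C=flat(CAR['blue'][1]); R,p=tcp(C,CAR['blue'][0],np.pi/4,-1,-.02,.009)
R1,p1=plan(R0,p0+[0,0,.09],4); print(); R1,p1=plan(R,p+[0,0,.22],16,R1,p1)
print('down');R1,p1=plan(R,p+[0,0,.04],8,R1,p1);print('g');plan(R,p,4,R1,p1)
```

```text
t 11.53 q [ 0.9   0.81  1.02 -0.7   1.66  0.48] p [0.5145 0.4223 0.1668] F [-0.7 -0.1  0.4] w 0.0927 gf 0.0
G -0.53 0 -0.53 0 0 0; G -0.53 0 -0.53 0 0 0; G -0.53 0 -0.53 0 0 0; G -0.53 0 -0.53 0 0 0

G -0.42 -0.45 0.5 0.58 0 0.58; G -0.47 -0.36 0.54 0.59 0 0.59; G -0.49 -0.25 0.58 0.58 0 0.58; G -0.52 -0.13 0.59 0.58 0 0.59; G -0.52 -0.03 0.6 0.59 0 0.58; G -0.52 0.09 0.6 0.58 -0.01 0.59; G -0.51 0.21 0.58 0.59 0 0.58; G -0.48 0.31 0.56 0.58 0 0.59; G -0.44 0.41 0.52 0.58 0 0.58; G -0.39 0.51 0.47 0.59 0 0.58; G -0.34 0.59 0.42 0.58 0 0.59; G -0.27 0.66 0.35 0.59 0 0.58; G -0.21 0.72 0.28 0.58 0 0.59; G -0.12 0.76 0.21 0.58 0 0.58; G -0.05 0.78 0.13 0.59 0 0.59; G 0.03 0.8 0.05 0.58 -0.01 0.58
down
G 0.53 0 0.53 0 0 0; G 0.53 0 0.53 0 0 0; G 0.53 0 0.53 0 0 0; G 0.53 0 0.53 0 0 0; G 0.53 0 0.53 0 0 0; G 0.53 0 0.53 0 0 0; G 0.53 0 0.53 0 0 0; G 0.53 0 0.53 0 0 0
g
G 0.24 0 0.23 0 0 0; G 0.23 0 0.24 0 0 0; G 0.24 0 0.23 0 0 0; G 0.24 0 0.24 0 0 0
```

```bash
python3 -m inch '1 -0.53 0 -0.53 0 0 0; 1 -0.53 0 -0.53 0 0 0; 1 -0.53 0 -0.53 0 0 0; 1 -0.53 0 -0.53 0 0 0' && python3 -m inch '1 -0.42 -0.45 0.5 0.58 0 0.58; 1 -0.47 -0.36 0.54 0.59 0 0.59; 1 -0.49 -0.25 0.58 0.58 0 0.58; 1 -0.52 -0.13 0.59 0.58 0 0.59; 1 -0.52 -0.03 0.6 0.59 0 0.58; 1 -0.52 0.09 0.6 0.58 -0.01 0.59; 1 -0.51 0.21 0.58 0.59 0 0.58; 1 -0.48 0.31 0.56 0.58 0 0.59' && python3 -m inch '1 -0.44 0.41 0.52 0.58 0 0.58; 1 -0.39 0.51 0.47 0.59 0 0.58; 1 -0.34 0.59 0.42 0.58 0 0.59; 1 -0.27 0.66 0.35 0.59 0 0.58; 1 -0.21 0.72 0.28 0.58 0 0.59; 1 -0.12 0.76 0.21 0.58 0 0.58; 1 -0.05 0.78 0.13 0.59 0 0.59; 1 0.03 0.8 0.05 0.58 -0.01 0.58' && python3 -m inch '1 0.53 0 0.53 0 0 0; 1 0.53 0 0.53 0 0 0; 1 0.53 0 0.53 0 0 0; 1 0.53 0 0.53 0 0 0; 1 0.53 0 0.53 0 0 0; 1 0.53 0 0.53 0 0 0; 1 0.53 0 0.53 0 0 0; 1 0 0 0 0 0 0'
python3 - <<'E'
from h import *
o=st(); c=snap('wrist','w4'); cv2.imwrite('pics/w4s.png',c['img'])
C=flat(CAR['blue'][1]); R,p=tcp(C,CAR['blue'][0],np.pi/4,-1,-.02,.009)
R1,p1=plan(R,p+[0,0,.02],3); plan(R,p,3,R1,p1)
E
```

```text
time_s: 12.02
ee_pos: [0.5151, 0.4208, 0.2578]
eef_rot: [3.141, 0.785, 2.044]
force: [0.4, 0.6, 0.4]
grip_width: 0.094
grip_force: 0.0
time_s: 13.02
ee_pos: [0.4899, 0.2309, 0.2434]
eef_rot: [3.14, 0.786, 0.886]
force: [0.9, 1.0, 0.2]
grip_width: 0.0943
grip_force: 0.0
time_s: 14.02
ee_pos: [0.4649, 0.0414, 0.2302]
eef_rot: [3.139, 0.786, -0.267]
force: [0.5, 0.1, -0.3]
grip_width: 0.0936
grip_force: 0.0
time_s: 15.02
ee_pos: [0.464, 0.042, 0.0711]
eef_rot: [3.138, 0.789, -0.264]
force: [-0.2, 0.2, 0.5]
grip_width: 0.0938
grip_force: 0.0
t 15.03 q [-0.07  0.75  1.37  0.14  1.8   1.74] p [0.464  0.042  0.0711] F [-0.2  0.2  0.5] w 0.0938 gf 0.0
G 0.33 -0.02 0.33 0 0 0; G 0.34 -0.02 0.34 0 0.01 -0.01; G 0.33 -0.02 0.33 0 0 0
G 0.16 0 0.16 0 0 0; G 0.15 0 0.15 0 0 0; G 0.16 0 0.16 0 0 0
```

View pics/w4s.png

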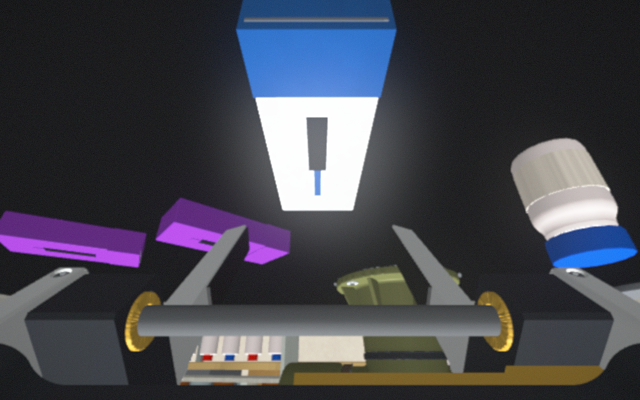

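The wrist view shows blue centred between the fingers, with its plain end at (283-354,210) and band corners at (237,29) and (395,29). It is square to the gripper.

```bash
python3 -c "
from h import *
c=pickle.load(open('w4.pkl','rb'))
W=np.array([ray(c,u,v,.028) for u,v in [(237,29),(395,29),(354,210),(283,210)]]);print(W.round(4),W.mean(0))"
python3 -m inch '1 0.33 0 0.33 0 0 0; 1 0.34 0 0.34 0 0 0; 1 0.33 0 0.33 0 0 0; 1 0.16 0 0.16 0 0 0; 1 0.16 0 0.16 0 0 0; 1 0.16 0 0.16 0 0 0; 1 0 0 0 0 0 0' 50 && python3 -m inch '-1 0 0 0 0 0 0; -1 0 0 0 0 0 0; -1 0 0 0 0 0 0; -1 0 0 0 0 0 0'
```

```text
[[ 0.5837  0.045   0.028 ]
 [ 0.5674 -0.016   0.028 ]
 [ 0.4116  0.0248  0.028 ]
 [ 0.4281  0.0855  0.028 ]] [0.4976912  0.03478598 0.028     ]
time_s: 15.95
ee_pos: [0.4641, 0.0419, 0.0089]
eef_rot: [3.138, 0.787, -0.264]
force: [0.6, 0.7, 0.6]
grip_width: 0.0938
grip_force: 0.0
time_s: 16.45
ee_pos: [0.4643, 0.0419, 0.0094]
eef_rot: [3.139, 0.787, -0.264]
force: [0.4, -0.2, 1.0]
grip_width: 0.0618
grip_force: 50.0
```

```bash
cat >> h.py <<'E'
def check(wps,q1s,n,gx,gz,C0,R0):
    # C0 carton axes at grasp R0; sampled clearance to tall things
    Rc=R0.T@C0; L=LEN[n]/2
    g=np.array([[i,j,k] for i in np.linspace(-L,L,9) for j in (-.031,0,.031) for k in (-.014,.014)])-[gx,0,gz]
    car=g@Rc.T-[0,0,PZ]
    b=np.array([[i,j,k] for i in (-.0375,0,.0375) for j in np.linspace(-.0885,.0885,7) for k in np.linspace(-.097,-.2,5)])
    obs={'reag':((.674,.122),.036,.13),'beak':((.685,-.147),.035,.09),'buf':((.413,-.1315),.025,.087)}
    for i in range(len(wps)-1):
        (A,a),(B,c)=wps[i],wps[i+1]; sl=Slerp([0,1],Ro.from_matrix([A,B]))
        for t in np.linspace(0,1,6):
            R=sl(t).as_matrix(); p=a+(c-a)*t; W=np.r_[car,b]@R.T+p; m=''
            for k,(o,r,h) in obs.items():
                s=np.maximum(np.hypot(W[:,0]-o[0],W[:,1]-o[1])-r, W[:,2]-h).min(); m+=f'{k} {s*1000:.0f} '
            print(i,t.round(1),p.round(3),wrist(R,q1s[i]*(1-t)+q1s[i+1]*t,1.9).round(2),'minz',W[:len(car),2].min().round(3),m)
E
python3 - <<'E'
from h import *
o=st(); R0=Ro.from_euler('xyz',o['eef_rot']).as_matrix(); p0=o['ee_pos']
gx,gz=-.0206,.0087
R,p=place('blue',-.0005,1,-1,gx,gz,.16); print(p)
up=p0+[0,0,.2]
check([(R0,up),(R,p)],[-.07,.3],'blue',gx,gz,flat(-.262),R0)
R1,p1=plan(R0,up,9);print();plan(R,p,20,R1,p1)
E
```

```text
t 16.45 q [-0.07  0.84  1.38  0.14  1.7   1.73] p [0.4643 0.0419 0.0094] F [ 0.4 -0.2  1. ] w 0.0618 gf 50.0
[0.55783074 0.33764191 0.21010639]
0 0.0 [0.464 0.042 0.209] [0.15 2.02 1.77] minz 0.2 reag 85 beak 141 buf 125 
0 0.2 [0.483 0.101 0.21 ] [0.2  1.85 1.36] minz 0.182 reag 81 beak 154 buf 171 
0 0.4 [0.502 0.16  0.21 ] [0.3  1.69 0.95] minz 0.166 reag 83 beak 190 buf 208 
0 0.6 [0.52  0.219 0.21 ] [0.44 1.57 0.53] minz 0.156 reag 102 beak 220 buf 269 
0 0.8 [0.539 0.279 0.21 ] [0.61 1.48 0.1 ] minz 0.156 reag 112 beak 263 buf 271 
0 1.0 [0.558 0.338 0.21 ] [ 0.78  1.46 -0.35] minz 0.164 reag 122 beak 287 buf 289 
G -0.52 0 -0.52 0 0 0; G -0.53 0 -0.53 0 0 0; G -0.52 0 -0.52 0 0 0; G -0.53 0.01 -0.52 0 0 0; G -0.52 0 -0.53 0 0 0; G -0.53 0 -0.52 0 0 0; G -0.52 0 -0.52 0 0 0; G -0.53 0 -0.52 0 0 0; G -0.52 0 -0.53 0 0 0

G 0.01 -0.52 -0.02 0 0.22 -0.7; G 0.08 -0.51 -0.01 0 0.22 -0.7; G 0.14 -0.49 -0.02 0 0.22 -0.7; G 0.2 -0.48 0 0 0.22 -0.7; G 0.26 -0.45 0 0 0.22 -0.7; G 0.31 -0.41 0.02 0 0.22 -0.7; G 0.35 -0.37 0.02 0 0.22 -0.7; G 0.4 -0.33 0.05 0 0.22 -0.7; G 0.44 -0.28 0.05 0 0.22 -0.7; G 0.46 -0.22 0.08 0 0.22 -0.7; G 0.48 -0.16 0.09 0 0.22 -0.7; G 0.49 -0.11 0.11 0 0.22 -0.7; G 0.5 -0.04 0.13 0 0.22 -0.7; G 0.49 0.02 0.15 0 0.22 -0.7; G 0.49 0.07 0.17 0 0.22 -0.7; G 0.46 0.14 0.19 0 0.22 -0.7; G 0.43 0.19 0.2 0 0.22 -0.7; G 0.4 0.24 0.22 0 0.22 -0.7; G 0.36 0.29 0.24 0 0.22 -0.7; G 0.32 0.33 0.24 0 0.22 -0.7
```

All clear. Blue can move now.

```bash
python3 -m inch '-1 -0.2 0 -0.2 0 0 0; -1 -0.5 0 -0.5 0 0 0; -1 -0.57 0 -0.57 0 0 0; -1 -0.57 0 -0.57 0 0 0; -1 -0.57 0 -0.57 0 0 0; -1 -0.57 0 -0.57 0 0 0; -1 -0.57 0 -0.57 0 0 0; -1 -0.57 0 -0.57 0 0 0; -1 -0.57 0 -0.57 0 0 0' && python3 -m inch '-1 0.01 -0.52 -0.02 0 0.22 -0.7; -1 0.08 -0.51 -0.01 0 0.22 -0.7; -1 0.14 -0.49 -0.02 0 0.22 -0.7; -1 0.2 -0.48 0 0 0.22 -0.7; -1 0.26 -0.45 0 0 0.22 -0.7; -1 0.31 -0.41 0.02 0 0.22 -0.7; -1 0.35 -0.37 0.02 0 0.22 -0.7; -1 0.4 -0.33 0.05 0 0.22 -0.7; -1 0.44 -0.28 0.05 0 0.22 -0.7; -1 0.46 -0.22 0.08 0 0.22 -0.7' && python3 -m inch '-1 0.48 -0.16 0.09 0 0.22 -0.7; -1 0.49 -0.11 0.11 0 0.22 -0.7; -1 0.5 -0.04 0.13 0 0.22 -0.7; -1 0.49 0.02 0.15 0 0.22 -0.7; -1 0.49 0.07 0.17 0 0.22 -0.7; -1 0.46 0.14 0.19 0 0.22 -0.7; -1 0.43 0.19 0.2 0 0.22 -0.7; -1 0.4 0.24 0.22 0 0.22 -0.7; -1 0.36 0.29 0.24 0 0.22 -0.7; -1 0.32 0.33 0.24 0 0.22 -0.7' && python3 -m inch '-1 0 0 0 0 0 0; -1 0 0 0 0 0 0'
python3 - <<'E'
from h import *
st(); w=snap('wrist','w5'); s=snap('scene','s5'); snap('top','t5')
cv2.imwrite('pics/crop5.png',np.hstack([cv2.resize(w['img'],(400,250)),cv2.resize(s['img'][150:275,290:490],(400,250))]))
gx,gz=-.0206,.0087
R,p=place('blue',-.0005,1,-1,gx,gz,.16);R1,p1=plan(R,p,1)
R,p=place('blue',-.0005,1,-1,gx,gz,.03);R1,p1=plan(R,p,6,R1,p1)
R,p=place('blue',-.0005,1,-1,gx,gz,.004);plan(R,p,4,R1,p1)
E
```

```text
time_s: 17.58
ee_pos: [0.4645, 0.0423, 0.2105]
eef_rot: [3.139, 0.785, -0.263]
force: [0.1, -0.7, -1.4]
grip_width: 0.0617
grip_force: 50.0
time_s: 18.82
ee_pos: [0.5113, 0.1907, 0.2101]
eef_rot: [-2.616, -0.002, 0.895]
force: [0.1, -0.2, -1.4]
grip_width: 0.0619
grip_force: 50.0
time_s: 20.08
ee_pos: [0.5581, 0.3383, 0.2107]
eef_rot: [3.137, -0.786, 2.052]
force: [-0.6, -0.7, -1.2]
grip_width: 0.0616
grip_force: 50.0
time_s: 20.32
ee_pos: [0.5581, 0.3375, 0.2098]
eef_rot: [-3.139, -0.784, 2.041]
force: [-0.3, -0.4, -0.7]
grip_width: 0.0617
grip_force: 50.0
t 20.32 q [ 0.2   0.62  1.23  0.75  1.56 -0.39] p [0.5581 0.3375 0.2098] F [-0.3 -0.4 -0.7] w 0.0617 gf 50.0
G 0.02 -0.01 -0.01 0 0 -0.01
G -0.51 0 0.51 0 0 0; G -0.51 0 0.51 0 0 0; G -0.51 0 0.51 0 0 0; G -0.51 0 0.52 0 0 0; G -0.51 0 0.51 0 0 0; G -0.51 0 0.51 0 0 0
G -0.15 0 0.15 0 0 0; G -0.16 0 0.16 0 0 0; G -0.15 0 0.15 0 0 0; G -0.16 0 0.15 0 0 0
```

View pics/crop5.png

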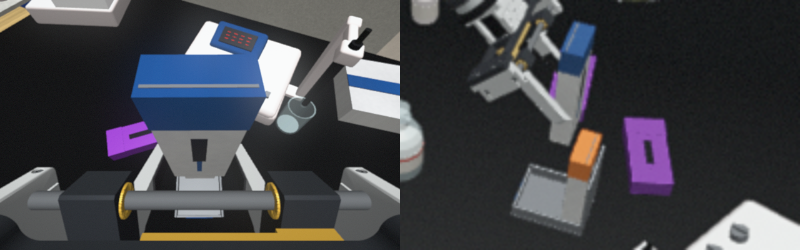

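Blue is upright in the grip above the tray (scene crop at (575,80)), and orange stands at the plate (585,160). Lowering.

```bash
python3 -m inch '-1 -0.51 0 0.51 0 0 0; -1 -0.51 0 0.51 0 0 0; -1 -0.51 0 0.51 0 0 0; -1 -0.51 0 0.51 0 0 0; -1 -0.51 0 0.51 0 0 0; -1 -0.51 0 0.51 0 0 0; -1 -0.16 0 0.16 0 0 0; -1 -0.16 0 0.16 0 0 0; -1 -0.15 0 0.15 0 0 0; -1 -0.13 0 0.13 0 0 0' | grep -E 'pos|^force' && for k in 1; do python3 -m inch '-1 -0.03 0 0.03 0 0 0; -1 0 0 0 0 0 0' | grep -E 'pos|^force'; python3 -m inch '-1 -0.03 0 0.03 0 0 0; -1 0 0 0 0 0 0' | grep -E 'pos|^force'; done
```

```text
ee_pos: [0.5583, 0.3379, 0.0538]
force: [0.7, -0.1, -0.3]
ee_pos: [0.5582, 0.3379, 0.0526]
force: [0.3, 0.3, -1.6]
ee_pos: [0.5581, 0.3379, 0.0512]
force: [0.2, 0.1, -1.2]
```

Lift 0 corresponds to TCP z ≈ 0.050.

```bash
python3 -m inch '-1 -0.03 0 0.03 0 0 0; -1 0 0 0 0 0 0' | grep -E 'pos|^force'; python3 -m inch '-1 -0.03 0 0.03 0 0 0; -1 0 0 0 0 0 0' | grep -E 'pos|^force';  python3 -m inch '-1 -0.02 0 0.02 0 0 0; -1 0 0 0 0 0 0' | grep -E 'pos|^force'
```

```text
ee_pos: [0.558, 0.3379, 0.0498]
force: [-0.2, -1.0, -1.0]
ee_pos: [0.5582, 0.3379, 0.0494]
force: [-0.7, -1.9, 5.1]
ee_pos: [0.5582, 0.3379, 0.0493]
force: [-3.2, -4.3, 10.5]
```

```bash
python3 -m inch '-1 0.03 0 -0.03 0 0 0; -1 0 0 0 0 0 0' && python3 -m inch '0.6 0 0 0 0 0 0; 0.6 0 0 0 0 0 0; 0.6 0 0 0 0 0 0' && python3 -m inch '0.6 0 0 -0.1 0 0 0; 0.6 0 0 -0.2 0 0 0; 0.6 0 0 -0.6 0 0 0; 0.6 0 0 -0.8 0 0 0; 0.6 0 0 -0.8 0 0 0; 1 0 0 -0.8 0 0 0; 1 0 0 -0.8 0 0 0; 1 0 0 -0.5 0 0 0'
python3 - <<'E'
from h import *
st(); w=snap('wrist','w6'); s=snap('scene','s6'); t=snap('top','t6')
cv2.imwrite('pics/crop6.png',np.hstack([cv2.resize(w['img'],(400,250)),cv2.resize(s['img'][150:275,290:490],(400,250))]))
cv2.imwrite('pics/crop6.png',np.vstack([cv2.imread('pics/crop6.png'),cv2.resize(t['img'][185:255,400:512],(800,500))[:350]]))
E
```

```text
time_s: 23.22
ee_pos: [0.5582, 0.3379, 0.0494]
eef_rot: [-3.141, -0.785, 2.044]
force: [0.0, -1.5, 3.2]
grip_width: 0.0615
grip_force: 50.0
time_s: 23.6
ee_pos: [0.5581, 0.3379, 0.0489]
eef_rot: [-3.14, -0.785, 2.044]
force: [0.2, 0.3, -0.2]
grip_width: 0.075
grip_force: 0.0
time_s: 24.6
ee_pos: [0.6036, 0.2498, 0.1483]
eef_rot: [3.141, -0.785, 2.045]
force: [0.2, -0.0, -1.0]
grip_width: 0.0938
grip_force: 0.0
t 24.6 q [ 0.06  0.75  1.18  0.7   1.59 -0.53] p [0.6036 0.2498 0.1483] F [ 0.2 -0.  -1. ] w 0.0938 gf 0.0
```

View pics/crop6.png

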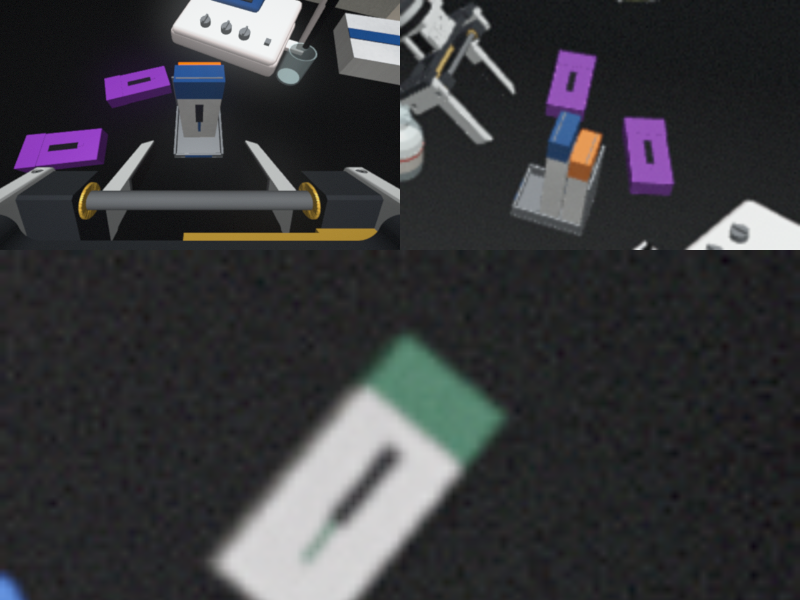

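Blue stands in front of orange (scene crop (565,155)), the front slot is free, and green lies at the same place (450,219). That was my tenth picture, so from here I work with numbers only.

Run:
```python
from h import *
c=pickle.load(open('t6.pkl','rb')); hsv=cv2.cvtColor(c['img'],cv2.COLOR_BGR2HSV)
tx=np.array([np.cos(TY),np.sin(TY)]);ty=np.array([-tx[1],tx[0]])
for n,h,z in (('orange',(5,22),.139),('blue',(100,118),.164)):
    m=((hsv[...,0]>=h[0])&(hsv[...,0]<=h[1])&(hsv[...,1]>100)&(hsv[...,2]>60)); m[:, :235]=0; m[:,310:]=0; m[:150]=0;m[240:]=0
    q=np.argwhere(m); 
    if len(q)<3: print(n,len(q)); continue
    W=np.array([ray(c,u,v,z)[:2]-TR[:2] for v,u in q]); print(n,len(q),'x',(W@tx).mean().round(4),(W@tx).min().round(4),(W@tx).max().round(4),'y',(W@ty).mean().round(4))
o=st(); R0=Ro.from_euler('xyz',o['eef_rot']).as_matrix(); p0=o['ee_pos']
C=flat(CAR['green'][1]); R,p=tcp(C,CAR['green'][0],np.pi/4,-1,0,.009); print(p)
up=p0+[0,0,.13]; pre=p+[0,0,.14]
check([(R0,up),(R,pre)],[.06,-.7],'green',0,.009,C,R)
R1,p1=plan(R0,up,5);print();plan(R,pre,26,R1,p1)
```

```text
orange 163 x -0.0024 -0.1728 0.0485 y -0.0089
blue 135 x -0.0007 -0.0157 0.011 y -0.0008
t 24.75 q [ 0.06  0.75  1.18  0.71  1.59 -0.53] p [0.6031 0.2507 0.147 ] F [-0.6  0.5 -0.8] w 0.0939 gf 0.0
[ 0.46200997 -0.32704486  0.00970639]
0 0.0 [0.603 0.251 0.277] [ 0.7   1.61 -0.52] minz 0.215 reag 93 beak 247 buf 266 
0 0.2 [0.575 0.135 0.252] [ 0.57  1.67 -0.07] minz 0.182 reag 56 beak 182 buf 229 
0 0.4 [0.547 0.02  0.226] [0.43 1.75 0.36] minz 0.161 reag 96 beak 143 buf 127 
0 0.6 [ 0.518 -0.096  0.201] [0.28 1.85 0.77] minz 0.15 reag 169 beak 99 buf 63 
0 0.8 [ 0.49  -0.212  0.175] [0.14 1.94 1.18] minz 0.145 reag 273 beak 98 buf 61 
0 1.0 [ 0.462 -0.327  0.15 ] [0.01 2.03 1.58] minz 0.14 reag 391 beak 159 buf 109 
G 0.61 0 -0.61 0 0 0; G 0.62 0 -0.62 0 0 0; G 0.61 0 -0.61 0 0 0; G 0.61 0 -0.61 0 0 0; G 0.61 0 -0.62 0 0 0

G -0.52 -0.5 -0.29 0 -0.09 0.63; G -0.58 -0.44 -0.29 0 -0.08 0.62; G -0.63 -0.37 -0.27 0 -0.09 0.63; G -0.67 -0.3 -0.26 0 -0.09 0.62; G -0.7 -0.23 -0.26 0 -0.08 0.63; G -0.72 -0.15 -0.24 0 -0.09 0.63; G -0.74 -0.06 -0.23 0 -0.09 0.62; G -0.75 0.01 -0.22 0 -0.09 0.63; G -0.75 0.09 -0.21 0 -0.08 0.62; G -0.73 0.18 -0.2 0 -0.09 0.63; G -0.71 0.25 -0.19 0 -0.09 0.63; G -0.69 0.33 -0.18 0 -0.08 0.62; G -0.64 0.41 -0.16 0 -0.09 0.63; G -0.6 0.47 -0.16 0 -0.09 0.62; G -0.55 0.53 -0.15 0 -0.08 0.63; G -0.49 0.59 -0.14 0 -0.09 0.62; G -0.42 0.64 -0.13 0 -0.09 0.63; G -0.36 0.69 -0.13 0 -0.09 0.63; G -0.27 0.72 -0.12 0 -0.08 0.62; G -0.2 0.74 -0.12 0 -0.09 0.63; G -0.12 0.76 -0.12 0 -0.09 0.62; G -0.04 0.77 -0.11 0 -0.08 0.63; G 0.04 0.77 -0.12 0 -0.09 0.63; G 0.13 0.76 -0.12 0 -0.09 0.62; G 0.21 0.74 -0.12 0 -0.08 0.63; G 0.28 0.72 -0.12 0 -0.09 0.62
```

```bash
python3 -m inch '1 0.61 0 -0.61 0 0 0; 1 0.62 0 -0.62 0 0 0; 1 0.61 0 -0.61 0 0 0; 1 0.61 0 -0.61 0 0 0; 1 0.61 0 -0.62 0 0 0' && python3 -m inch '1 -0.52 -0.5 -0.29 0 -0.09 0.63; 1 -0.58 -0.44 -0.29 0 -0.08 0.62; 1 -0.63 -0.37 -0.27 0 -0.09 0.63; 1 -0.67 -0.3 -0.26 0 -0.09 0.62; 1 -0.7 -0.23 -0.26 0 -0.08 0.63; 1 -0.72 -0.15 -0.24 0 -0.09 0.63; 1 -0.74 -0.06 -0.23 0 -0.09 0.62; 1 -0.75 0.01 -0.22 0 -0.09 0.63; 1 -0.75 0.09 -0.21 0 -0.08 0.62; 1 -0.73 0.18 -0.2 0 -0.09 0.63' && python3 -m inch '1 -0.71 0.25 -0.19 0 -0.09 0.63; 1 -0.69 0.33 -0.18 0 -0.08 0.62; 1 -0.64 0.41 -0.16 0 -0.09 0.63; 1 -0.6 0.47 -0.16 0 -0.09 0.62; 1 -0.55 0.53 -0.15 0 -0.08 0.63; 1 -0.49 0.59 -0.14 0 -0.09 0.62; 1 -0.42 0.64 -0.13 0 -0.09 0.63; 1 -0.36 0.69 -0.13 0 -0.09 0.63' && python3 -m inch '1 -0.27 0.72 -0.12 0 -0.08 0.62; 1 -0.2 0.74 -0.12 0 -0.09 0.63; 1 -0.12 0.76 -0.12 0 -0.09 0.62; 1 -0.04 0.77 -0.11 0 -0.08 0.63; 1 0.04 0.77 -0.12 0 -0.09 0.63; 1 0.13 0.76 -0.12 0 -0.09 0.62; 1 0.21 0.74 -0.12 0 -0.08 0.63; 1 0.28 0.72 -0.12 0 -0.09 0.62; 1 0 0 0 0 0 0'
python3 - <<'E'
from h import *
st(); c=snap('wrist','w7'); hsv=cv2.cvtColor(c['img'],cv2.COLOR_BGR2HSV); g=c['img'].min(2)
grn=((hsv[...,0]>55)&(hsv[...,0]<95)&(hsv[...,1]>70)&(hsv[...,2]>60)).astype(np.uint8)
wh=(g>150).astype(np.uint8); 
for n,m in (('green',grn),('white',wh)):
    nl,lab,stt,cen=cv2.connectedComponentsWithStats(m)
    for i in np.argsort(-stt[1:,4])[:3]+1:
        k=cv2.approxPolyDP(cv2.findContours((lab==i).astype(np.uint8),0,1)[0][0],6,True)[:,0]
        print(n,stt[i],[(tuple(map(int,q)),ray(c,*q,.028)[:2].round(4).tolist()) for q in k][:8])
C=flat(CAR['green'][1]); c0=CAR['green'][0]
print('pred',[(c0+C@[i*.075,j*.031,0])[:2].round(4).tolist() for i,j in ((1,1),(1,-1),(-1,-1),(-1,1))])
E
```

```text
time_s: 25.38
ee_pos: [0.6028, 0.251, 0.2788]
eef_rot: [-3.141, -0.785, 2.045]
force: [-0.8, 0.5, 0.0]
grip_width: 0.0942
grip_force: 0.0
time_s: 26.62
ee_pos: [0.5488, 0.0281, 0.2287]
eef_rot: [-2.512, -0.231, 0.902]
force: [-0.4, 0.5, -0.2]
grip_width: 0.0944
grip_force: 0.0
time_s: 27.62
ee_pos: [0.5054, -0.1498, 0.1896]
eef_rot: [-2.567, 0.387, 0.258]
force: [0.3, 0.0, -1.1]
grip_width: 0.0942
grip_force: 0.0
time_s: 28.75
ee_pos: [0.4617, -0.3276, 0.1496]
eef_rot: [3.141, 0.786, -0.71]
force: [-0.3, 0.6, -0.7]
grip_width: 0.0941
grip_force: 0.0
t 28.75 q [-0.69  0.9   0.91  0.02  2.12  1.59] p [ 0.4617 -0.3276  0.1496] F [-0.3  0.6 -0.7] w 0.0941 gf 0.0
green [ 262    0  106   49 4615] [((262, 0), [0.5508, -0.3561]), ((271, 48), [0.5262, -0.3363]), ((360, 47), [0.4854, -0.385]), ((367, 0), [0.5085, -0.4054])]
green [317 115   2  17  34] [((317, 115), [0.4558, -0.3188]), ((318, 131), [0.4393, -0.3057])]
white [ 393  226  247  142 9431] [((393, 226), [0.1848, -0.2509]), ((432, 285), [-0.2831, -0.13]), ((431, 304), [-0.6086, 0.0042]), ((474, 304), [-0.7198, -0.1256]), ((482, 273), [-0.233, -0.2804]), ((553, 272), [-0.3395, -0.4194]), ((612, 312), [-1.3696, -0.5462]), ((601, 366), [16.897, -0.5877])]
white [ 138  326  362   59 8561] [((138, 327), [-0.2226, 1.8731]), ((140, 335), [-0.5252, 2.6269]), ((170, 336), [-0.7574, 2.5455]), ((179, 384), [2.1692, -3.4947]), ((217, 384), [2.3988, -3.2291]), ((239, 335), [-1.1002, 1.9533]), ((392, 335), [-1.9867, 0.9147]), ((403, 372), [6.3597, -3.3327])]
white [ 272   43   88  109 7764] [((359, 46), [0.4865, -0.3848]), ((272, 48), [0.5257, -0.3369]), ((289, 151), [0.436, -0.2621]), ((347, 150), [0.3971, -0.31])]
pred [[0.5492, -0.361], [0.5088, -0.4081], [0.395, -0.3104], [0.4354, -0.2633]]
```

```bash
sed -i "s/'green':(np.array(\[.4721,-.3357,.014\]),-.709)/'green':(np.array([.474,-.334,.014]),-.70)/" h.py
python3 - <<'E'
from h import *
C=flat(CAR['green'][1]); R,p=tcp(C,CAR['green'][0],np.pi/4,-1,0,.009); print(p)
R1,p1=plan(R,p+[0,0,.02],6);plan(R,p,3,R1,p1)
E
```

```text
[ 0.46383249 -0.32543602  0.00970639]
G 0.47 -0.01 0.47 -0.01 0 0; G 0.48 -0.01 0.47 0 0 -0.01; G 0.47 -0.01 0.47 -0.01 0 0; G 0.47 -0.01 0.47 0 0 -0.01; G 0.48 -0.02 0.47 -0.01 0 0; G 0.47 -0.01 0.47 0 0 -0.01
G 0.16 0 0.16 0 0 0; G 0.16 0 0.16 0 0 0; G 0.15 0 0.16 0 0 0
```

```bash
python3 -m inch '1 0.47 -0.01 0.47 -0.01 0 0; 1 0.48 -0.01 0.47 0 0 -0.01; 1 0.47 -0.01 0.47 -0.01 0 0; 1 0.47 -0.01 0.47 0 0 -0.01; 1 0.48 -0.02 0.47 -0.01 0 0; 1 0.47 -0.01 0.47 0 0 -0.01; 1 0.16 0 0.16 0 0 0; 1 0.16 0 0.16 0 0 0; 1 0.15 0 0.16 0 0 0; 1 0 0 0 0 0 0' && python3 -m inch '-1 0 0 0 0 0 0; -1 0 0 0 0 0 0; -1 0 0 0 0 0 0; -1 0 0 0 0 0 0'
python3 - <<'E'
from h import *
o=st(); R0=Ro.from_euler('xyz',o['eef_rot']).as_matrix(); p0=o['ee_pos']
C=flat(CAR['green'][1]); g=C.T@(p0-R0[:,2]*PZ-CAR['green'][0]); print('g',g.round(4)); gx,gz=g[0],g[2]
R,p=place('green',-.033,1,-1,gx,gz,.20); up=p0+[0,0,.23]; print(p)
check([(R0,up),(R,p)],[-.69,.2],'green',gx,gz,C,R0)
R1,p1=plan(R0,up,9);print();plan(R,p,30,R1,p1)
E
```

```text
time_s: 30.05
ee_pos: [0.4634, -0.3253, 0.0091]
eef_rot: [3.141, 0.786, -0.7]
force: [0.3, 0.1, -0.5]
grip_width: 0.094
grip_force: 0.0
time_s: 30.55
ee_pos: [0.4635, -0.3254, 0.0095]
eef_rot: [3.141, 0.785, -0.7]
force: [-1.0, -0.8, 1.3]
grip_width: 0.0614
grip_force: 50.0
t 30.55 q [-0.68  1.06  0.96  0.01  1.91  1.59] p [ 0.4635 -0.3254  0.0095] F [-1.  -0.8  1.3] w 0.0614 gf 50.0
g [-0.0003 -0.0002  0.0087]
[0.57269227 0.30868704 0.26540684]
0 0.0 [ 0.463 -0.325  0.239] [0.01 2.03 1.58] minz 0.23 reag 388 beak 192 buf 143 
0 0.2 [ 0.485 -0.199  0.245] [0.15 1.93 1.2 ] minz 0.215 reag 261 beak 145 buf 128 
0 0.4 [ 0.507 -0.072  0.25 ] [0.31 1.83 0.82] minz 0.2 reag 161 beak 141 buf 113 
0 0.6 [0.529 0.055 0.255] [0.46 1.72 0.43] minz 0.19 reag 109 beak 177 buf 147 
0 0.8 [0.551 0.182 0.26 ] [0.61 1.61 0.01] minz 0.191 reag 82 beak 211 buf 238 
0 1.0 [0.573 0.309 0.265] [ 0.75  1.52 -0.42] minz 0.204 reag 158 beak 273 buf 281 
G -0.6 0 -0.6 0 0 0; G -0.6 0 -0.6 0 0 0; G -0.61 0 -0.61 0 0 0; G -0.6 0 -0.6 0 0 0; G -0.6 0 -0.6 0 0 0; G -0.6 0 -0.6 0 0 0; G -0.61 0 -0.61 0 0 0; G -0.6
[... 285 characters left out ...]
.08 -0.54; G 0.2 -0.64 0.23 0 0.07 -0.54; G 0.26 -0.63 0.23 0 0.08 -0.54; G 0.31 -0.6 0.24 0 0.08 -0.54; G 0.36 -0.57 0.24 0 0.07 -0.54; G 0.42 -0.53 0.25 0 0.08 -0.55; G 0.45 -0.48 0.25 0 0.08 -0.54; G 0.5 -0.45 0.26 0 0.07 -0.54; G 0.53 -0.39 0.27 0 0.08 -0.54; G 0.57 -0.35 0.27 0 0.08 -0.54; G 0.59 -0.28 0.29 0 0.07 -0.54; G 0.61 -0.24 0.28 0 0.08 -0.54; G 0.63 -0.17 0.3 0 0.08 -0.54; G 0.63 -0.11 0.31 0 0.08 -0.55; G 0.64 -0.06 0.31 0 0.07 -0.54; G 0.64 0.01 0.33 0 0.08 -0.54; G 0.63 0.07 0.33 0 0.08 -0.54; G 0.62 0.13 0.34 0 0.07 -0.54; G 0.6 0.18 0.35 0 0.08 -0.54; G 0.57 0.24 0.36 0 0.08 -0.54; G 0.54 0.29 0.36 0 0.07 -0.54; G 0.51 0.34 0.37 0 0.08 -0.55; G 0.47 0.39 0.38 0 0.08 -0.54
```

```bash
python3 -m inch '-1 -0.2 0 -0.2 0 0 0; -1 -0.5 0 -0.5 0 0 0; -1 -0.68 0 -0.68 0 0 0; -1 -0.68 0 -0.68 0 0 0; -1 -0.68 0 -0.68 0 0 0; -1 -0.68 0 -0.68 0 0 0; -1 -0.68 0 -0.68 0 0 0; -1 -0.68 0 -0.68 0 0 0; -1 -0.64 0 -0.64 0 0 0' && python3 -m inch '-1 -0.28 -0.62 0.23 0 0.08 -0.54; -1 -0.22 -0.64 0.24 0 0.07 -0.54; -1 -0.16 -0.65 0.23 0 0.08 -0.54; -1 -0.1 -0.68 0.22 0 0.08 -0.54; -1 -0.04 -0.67 0.23 0 0.07 -0.55; -1 0.02 -0.68 0.23 0 0.08 -0.54; -1 0.08 -0.67 0.22 0 0.08 -0.54; -1 0.14 -0.67 0.23 0 0.08 -0.54; -1 0.2 -0.64 0.23 0 0.07 -0.54; -1 0.26 -0.63 0.23 0 0.08 -0.54' && python3 -m inch '-1 0.31 -0.6 0.24 0 0.08 -0.54; -1 0.36 -0.57 0.24 0 0.07 -0.54; -1 0.42 -0.53 0.25 0 0.08 -0.55; -1 0.45 -0.48 0.25 0 0.08 -0.54; -1 0.5 -0.45 0.26 0 0.07 -0.54; -1 0.53 -0.39 0.27 0 0.08 -0.54; -1 0.57 -0.35 0.27 0 0.08 -0.54; -1 0.59 -0.28 0.29 0 0.07 -0.54; -1 0.61 -0.24 0.28 0 0.08 -0.54; -1 0.63 -0.17 0.3 0 0.08 -0.54' && python3 -m inch '-1 0.63 -0.11 0.31 0 0.08 -0.55; -1 0.64 -0.06 0.31 0 0.07 -0.54; -1 0.64 0.01 0.33 0 0.08 -0.54; -1 0.63 0.07 0.33 0 0.08 -0.54; -1 0.62 0.13 0.34 0 0.07 -0.54; -1 0.6 0.18 0.35 0 0.08 -0.54; -1 0.57 0.24 0.36 0 0.08 -0.54; -1 0.54 0.29 0.36 0 0.07 -0.54; -1 0.51 0.34 0.37 0 0.08 -0.55; -1 0.47 0.39 0.38 0 0.08 -0.54' && python3 -m inch '-1 0 0 0 0 0 0; -1 0 0 0 0 0 0'
python3 - <<'E'
from h import *
st(); w=snap('wrist','w8'); t=snap('top','t8')
gx,gz=-.0003,.0087
R,p=place('green',-.033,1,-1,gx,gz,.20);R1,p1=plan(R,p,1);print()
R,p=place('green',-.033,1,-1,gx,gz,.03);R1,p1=plan(R,p,8,R1,p1);print()
R,p=place('green',-.033,1,-1,gx,gz,.004);plan(R,p,4,R1,p1);print(p)
# in-hand check: depth of carton face vs expectation
hsv=cv2.cvtColor(t['img'],cv2.COLOR_BGR2HSV); tx=np.array([np.cos(TY),np.sin(TY)]);ty=np.array([-tx[1],tx[0]])
for n,h,z in (('orange',(5,22),.139),('blue',(100,118),.164),('green',(65,95),.354)):
    m=((hsv[...,0]>=h[0])&(hsv[...,0]<=h[1])&(hsv[...,1]>80)&(hsv[...,2]>60)).astype(np.uint8); m[:, :235]=0; m[:,310:]=0; m[:150]=0;m[240:]=0
    nl,lab,stt,cen=cv2.connectedComponentsWithStats(m)
    if nl<2: print(n,'none'); continue
    i=1+np.argmax(stt[1:,4]); W=np.array([ray(t,u,v,z)[:2]-TR[:2] for v,u in np.argwhere(lab==i)]); print(n,stt[i,4],(W@tx).mean().round(4),(W@ty).mean().round(4),(W@tx).min().round(4),(W@tx).max().round(4))
E
```

```text
time_s: 31.68
ee_pos: [0.4634, -0.3252, 0.242]
eef_rot: [3.141, 0.784, -0.7]
force: [-1.1, -0.2, -1.1]
grip_width: 0.0617
grip_force: 50.0
time_s: 32.92
ee_pos: [0.4999, -0.1133, 0.2497]
eef_rot: [-2.547, 0.331, 0.327]
force: [0.3, -0.6, -1.2]
grip_width: 0.0618
grip_force: 50.0
time_s: 34.17
ee_pos: [0.5362, 0.0981, 0.2584]
eef_rot: [-2.549, -0.337, 1.022]
force: [0.6, 0.2, -0.5]
grip_width: 0.0616
grip_force: 50.0
time_s: 35.42
ee_pos: [0.5725, 0.3094, 0.2671]
eef_rot: [3.135, -0.786, 2.053]
force: [-0.4, -0.4, -1.3]
grip_width: 0.062
grip_force: 50.0
time_s: 35.67
ee_pos: [0.5726, 0.3082, 0.2661]
eef_rot: [-3.141, -0.785, 2.044]
force: [-0.5, 0.8, -1.5]
grip_width: 0.0619
grip_force: 50.0
t 35.67 q [ 0.15  0.6   1.14  0.74  1.67 -0.35] p [0.5726 0.3082 0.2661] F [-0.5  0.8 -1.5] w 0.0619 gf 50.0
G 0 0.01 0.03 0 0 0

G -0.5 0 0.5 0 0 0; G -0.5 0 0.5 0 0 0; G -0.5 0 0.5 0 0 0; G -0.5 0 0.5 0 0 0; G -0.5 0 0.5 0 0 0; G -0.5 0 0.5 0 0 0; G -0.5 0 0.5 0 0 0; G -0.5 0 0.51 0 0 0

G -0.15 0 0.15 0 0 0; G -0.16 0 0.15 0 0 0; G -0.15 0 0.16 0 0 0; G -0.16 0 0.15 0 0 0
[0.57267121 0.30872806 0.06940639]
orange 185 0.0339 0.0001 0.0184 0.0501
blue 68 0.0053 0.0063 -0.0097 0.0137
green 36 -0.0267 -0.0127 -0.0364 -0.0185
```

```bash
python3 -m inch '-1 -0.5 0.01 0.52 0 0 0; -1 -0.5 0 0.5 0 0 0; -1 -0.5 0 0.5 0 0 0; -1 -0.5 0 0.5 0 0 0; -1 -0.5 0 0.5 0 0 0' | grep -E 'pos|^force'; python3 -m inch '-1 -0.4 0 0.4 0 0 0; -1 -0.4 0 0.4 0 0 0; -1 -0.35 0 0.35 0 0 0' | grep -E 'pos|^force'; python3 -m inch '-1 -0.25 0 0.25 0 0 0; -1 -0.25 0 0.25 0 0 0; -1 -0.2 0 0.2 0 0 0; -1 -0.2 0 0.2 0 0 0; -1 -0.1 0 0.1 0 0 0; -1 0 0 0 0 0 0' | grep -E 'pos|^force'
```

```text
ee_pos: [0.5727, 0.3094, 0.1572]
force: [0.4, 0.3, -1.7]
ee_pos: [0.5729, 0.3094, 0.1091]
force: [-0.5, 0.4, -0.7]
ee_pos: [0.5728, 0.3095, 0.0675]
force: [0.1, 0.6, -1.5]
```

```bash
python3 -m inch '-1 -0.03 0 0.03 0 0 0; -1 0 0 0 0 0 0' | grep -E 'pos|^force'; python3 -m inch '-1 -0.03 0 0.03 0 0 0; -1 0 0 0 0 0 0' | grep -E 'pos|^force';  python3 -m inch '-1 -0.02 0 0.02 0 0 0; -1 0 0 0 0 0 0' | grep -E 'pos|^force'
```

```text
ee_pos: [0.5729, 0.3095, 0.0666]
force: [-0.7, -0.1, -1.0]
ee_pos: [0.5728, 0.3095, 0.0651]
force: [-1.3, -1.0, -1.6]
ee_pos: [0.5729, 0.3095, 0.0644]
force: [-0.5, 0.2, -1.0]
```

```bash
python3 -m inch '-1 -0.02 0 0.02 0 0 0; -1 0 0 0 0 0 0' | grep -E 'pos|^force'; python3 -m inch '-1 -0.02 0 0.02 0 0 0; -1 0 0 0 0 0 0' | grep -E 'pos|^force';  python3 -m inch '-1 -0.02 0 0.02 0 0 0; -1 0 0 0 0 0 0' | grep -E 'pos|^force'
```

```text
ee_pos: [0.5729, 0.3095, 0.0643]
force: [-2.7, -1.2, 5.9]
ee_pos: [0.5729, 0.3095, 0.0643]
force: [-4.1, -3.8, 12.5]
ee_pos: [0.5729, 0.3095, 0.0643]
force: [-6.2, -5.9, 19.8]
```

```bash
python3 -m inch '-1 0.05 0 -0.05 0 0 0; -1 0 0 0 0 0 0' && python3 -m inch '0.6 0 0 0 0 0 0; 0.6 0 0 0 0 0 0; 0.6 0 0 0 0 0 0' && python3 -m inch '0.6 0 0 -0.1 0 0 0; 0.6 0 0 -0.2 0 0 0; 0.6 0 0 -0.6 0 0 0; 0.6 0 0 -0.8 0 0 0; 0.6 0 0 -0.8 0 0 0; 1 0 0 -0.8 0 0 0; 1 0 0 -0.8 0 0 0; 1 0 0 -0.8 0 0 0; 1 0 0 0 0 0 0'
python3 - <<'E'
from h import *
st(); t=snap('top','t9'); s=snap('scene','s9'); w=snap('wrist','w9')
tx=np.array([np.cos(TY),np.sin(TY)]);ty=np.array([-tx[1],tx[0]])
for tag,c in (('top',t),('scene',s)):
  hsv=cv2.cvtColor(c['img'],cv2.COLOR_BGR2HSV)
  for n,h,z in (('orange',(5,22),.139),('blue',(100,118),.164),('green',(65,95),.154)):
    m=((hsv[...,0]>=h[0])&(hsv[...,0]<=h[1])&(hsv[...,1]>80)&(hsv[...,2]>45)).astype(np.uint8)
    q=np.argwhere(m); 
    W=np.array([ray(c,u,v,z-(0 if tag=='top' else .015))[:2]-TR[:2] for v,u in q]); L=np.c_[W@tx,W@ty]; k=np.abs(L).max(1)<.08
    if k.sum(): print(tag,n,k.sum(),'x',L[k,0].mean().round(4),L[k,0].min().round(4),L[k,0].max().round(4),'y',L[k,1].mean().round(4),'zmax',np.percentile([P(c,u,v)[2] for v,u in q[k]],90).round(3))
a=pickle.load(open('top0.pkl','rb'))
for n,(u,v),r in (('reag',(324,160),14),('beak',(401,158),14),('buf',(395,236),12)):
  d=cv2.phaseCorrelate(np.float32(a['img'][v-r:v+r,u-r:u+r].mean(2)),np.float32(t['img'][v-r:v+r,u-r:u+r].mean(2))); print(n,'shift px',np.round(d[0],2))
E
```

```text
time_s: 39.28
ee_pos: [0.573, 0.3095, 0.0643]
eef_rot: [3.14, -0.786, 2.046]
force: [-0.3, -1.8, 5.6]
grip_width: 0.0616
grip_force: 50.0
time_s: 39.65
ee_pos: [0.5727, 0.3095, 0.0636]
eef_rot: [3.141, -0.786, 2.045]
force: [0.5, -0.4, -0.6]
grip_width: 0.075
grip_force: 0.0
time_s: 40.78
ee_pos: [0.6215, 0.2155, 0.1695]
eef_rot: [3.137, -0.784, 2.047]
force: [-0.1, 0.4, -0.0]
grip_width: 0.094
grip_force: 0.0
t 40.77 q [ 0.01  0.76  1.1   0.69  1.67 -0.53] p [0.6215 0.2155 0.1695] F [-0.1  0.4 -0. ] w 0.094 gf 0.0
top orange 185 x 0.0338 0.0184 0.0501 y 0.0 zmax 0.145
top blue 167 x -0.002 -0.0159 0.0137 y -0.0007 zmax 0.169
top green 66 x -0.0278 -0.046 -0.0177 y -0.0017 zmax 0.16
scene orange 309 x 0.0329 0.0147 0.0497 y -0.0023 zmax 0.14
scene blue 269 x 0.0006 -0.0168 0.0166 y -0.0048 zmax 0.165
scene green 238 x -0.0325 -0.0507 -0.0152 y -0.0054 zmax 0.156
reag shift px [-0.18 -0.38]
beak shift px [-0.05 -0.04]
buf shift px [ 0.25 -0.03]
```

```bash
python3 -m inch '1 0 0 0 0 0 0; 1 0 0 0 0 0 0' >/dev/null; python3 -c "
from station import ticket; print(ticket.hand_in())"
```

```text
the job is handed in; nothing more can be done
None
```

I put all three cartons in the tray, standing upright with bands up (orange at the back plate, blue in the middle, green in front), set them down gently, and handed the job in at about 41 s; final camera measurements show all three in position and the beaker and bottles unmoved, but the hand-in returned no verdict.

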